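Rack the ceramic ball masters

ROBOT

A 7-joint arm with a two-finger parallel gripper is mounted at the origin on a cart in front of the work surface, level with it; the furniture and walls round the work are solid. World frame = base frame: x ahead of the robot, y to its left, z up, the work surface at z = 0. Lengths are in m, angles in rad, forces in N, time in s.
With the tool pointing down it reaches from about 0.4 to 0.875 m from the base axis. Payload 19.3 kg.
Tool frame: the origin (TCP) lies at the very end of the fingers, on their centre line; the grasp point (between the pads) lies 19 mm behind it; z points along the fingers, y is the direction in which the jaws open and shut (so a half turn about z gives the same grasp; the last joint's range is limited). The gripper opens to 85 mm and grips with 20 to 120 N. Pads are 22 mm wide; open, the fingers measure 114 mm over their backs; the gripper's body (76 mm by 85 mm) begins 54 mm behind the grasp point. The pads swing forward as they close: fully open they stand 13 mm farther back than shut.
Start: joints at [-1.276, 0.521, -0.036, 1.599, 0.021, 1.021, -0.113], TCP at [0.223, 0.584, 0.231] pointing down, gripper open.
Joint ranges: [-2.91, 2.91], [-0.3, 2.13], [-1.5, 1.42], [0.17, 2.43], [-1.26, 4.41], [0.16, 1.93], [-2.52, 2.52]. Speed limits (rad/s): [1.89, 1.89, 2.39, 2.39, 3.01, 3.01, 3.01].

INTERFACE

Orientations are given as [roll, pitch, yaw] about the fixed x, y, z axes, in that order (R = Rz(yaw) Ry(pitch) Rx(roll)).
In Python, from workcell import telemetry, imaging, ticket gives the robot as it stands.
- The arm moves only by the tool carry_out, never from a script. Its argument "series" is a list of rows, each a list of 7 numbers: the shift along the tool's x, y, z in m, then the turn, a rotation vector about the tool's x, y, z in rad, then the closure in counts, from 0 (fully open) to 255 (shut). In form: [[tx, ty, tz, ax, ay, az, jaw], ...]. A call has 1 to 10 rows; each row is the pose to reach, as a shift and turn from the pose commanded when the call began, along the tool's axes at that moment; what a row does not reach only later rows make up. A row lasts 1/8 s, in which the tool goes at most 62.5 mm and 10.7 degrees, less where a joint would pass 70% of its speed; a pose out of reach is approached as far as the arm can. A call with a gripper value outside its range is refused whole. The fingers move at their own pace and stop on an object; "force" is the grip in N (left out, the last holds). Time passes only in rows, so rows that repeat a pose let the fingers close. It gives the time, the measured TCP pose, the force and the opening at its end, in the units of the state.
- telemetry.observe(): the state, without advancing time (a new reading comes with each control period).
- imaging.grab_frame(name): name is "side" or "top" or "wrist"; returns (picture, depth): 480x640x3 uint8, blue, green, red; 480x640 float32, m along the optical axis (not along the pixel's ray), 0 where there is no reading.
- imaging.camera_info(name): a dict with "mtx" (3x3 intrinsics, pixels), "extrinsics" (4x4, takes a point from camera to world coordinates); the wrist camera has in their place "hand_eye" (4x4, takes a point from camera to tool coordinates, whose origin is the TCP and whose axes are the flange's). Camera axes: x right, y down, z forward; pixel columns grow to the right and rows downward; lengths in m; the calibration is good to about 2 mm. The wrist camera is an equidistant fisheye: a pixel r from the principal point sees the ray r / f radians off the axis. A picture is of the moment at which its call begins: read the wrist's pose just before it. camera_info takes no time and is no camera call.
- ticket.job_done(): hands the job in, once; it reports no verdict.
The state is a dict: "clock": time; "qpos": joint angles; "qd": joint speeds; "joint_efforts": joint torques, N m; "position": TCP position; "tool_rot": TCP orientation; "force": force on the tool from outside, world axes, zero at the start; "moment": the same for the moment, N m; "grip_width": finger opening in m.
Only numpy, scipy, OpenCV 4.12 (cv2) and the standard library are available. Lean on these libraries where they do the work, as an engineer would, in place of code of your own. Each camera call takes 0.05 s, during which the arm holds its last target.

TASK

Put the two ceramic ball masters back in their rack: take each off the mat by its handle, set its ball into the dished spring cup of its own size, and let the handle down onto the rail saddle behind that cup, leaving both masters resting there on their own. The balls are lapped and brittle: feel for the cups, whose height is not known, never press or knock a ball hard and never let a master drop, and leave the other things on the worktop alone.

Things in the scene. Friction and masses are not known exactly. Their poses are not given: they have to be found in the camera images.
- rack: Fixed rack, aluminium base plate 175 (x) x 290 (y) x 22 mm; grey end plates at y = +-138 mm, 176 mm high. Origin under its centre; x points from the cups (front) to the rail (back), z up. The two cup posts stand at x = -45 mm, y = +-65 mm; straight behind each is a rail saddle.
- rail (a point): Middle of the rack's rail, on its axis, axes as the rack's: a level bar 16 mm thick along y. At y = +-65 mm a black waisted saddle, 30 mm wide at its bottom (bar), flaring to 44 mm wide at the 44 mm flanges. A racked handle lies across it and rises away from the ball at 20 to 36 deg, by the cup's height; at 43 deg it clears the saddle at any cup height.
- post_large: Foot of the post of the large cup (slippery white dish 72 mm across, open upwards, for the 66 mm ball). Origin on the post's axis, on the base plate; z up. A seated ball is centred over it, its centre 82 to 114 mm above: the post is locked at an unknown height. The cup rides on a soft spring: 1 N starts it, 0.7 N more per mm, hard stop after 12 mm. Either cup may be on the left.
- post_small: Foot of the post of the small cup (slippery white dish 60 mm across, open upwards, for the 52 mm ball). Origin on the post's axis, on the base plate; z up. A seated ball is centred over it, its centre 82 to 114 mm above: the post is locked at an unknown height. The cup rides on a soft spring: 1 N starts it, 0.7 N more per mm, hard stop after 12 mm. Either cup may be on the left.
- large_ball (a point): Large ball master: hollow white ceramic ball 66 mm across on a handle, 178 mm long in all, about 0.28 kg, balancing 60 mm from the ball's centre. This point is the ball's centre; its x axis runs along the handle. Starts lying on the mat, handle roughly away from the robot and drooping 9 deg, y level.
- large_handle (a point): Middle of that master's black handle, 97.5 mm along x from the ball's centre: a 20 x 20 mm square bar, flats towards its own +-y and +-z, from 50 to 145 mm from the ball's centre (a thin steel neck before that).
- small_ball (a point): Small ball master: hollow white ceramic ball 52 mm across on a handle, 171 mm long in all, about 0.24 kg, balancing 60 mm from the ball's centre. This point is the ball's centre; its x axis runs along the handle. Starts lying on the mat, handle roughly away from the robot and drooping 6 deg, y level.
- small_handle (a point): Middle of that master's black handle, 97.5 mm along x from the ball's centre: a 20 x 20 mm square bar, flats towards its own +-y and +-z, from 50 to 145 mm from the ball's centre (a thin steel neck before that).
- mat: Fixed grey mat 210 x 260 x 6 mm on the worktop; origin under its centre, z up.
- snap_gauge: Bystander: C-shaped steel snap gauge lying flat, 104 x 104 x 11 mm; origin under its centre.
- dial_indicator: Bystander: dial indicator lying on its back, 138 x 57 x 22 mm; origin under its centre.
- tape: Bystander: roll of tape lying flat, 48 mm across, 18 mm high; origin under its centre.
Mind the look-alikes: they are no part of the job. Leave any brown or pink look-alike of the post_small alone.

How it is judged:
At the end, for the whole second after the job is handed in: Each ball bears on the cup of its own size, centred within 4 mm; its handle rests on the rail saddle behind, rising 17 to 41 degrees, square to the rail within 8 degrees; both still and released (horizontal distance between large_ball and post_large below 0.004 m and horizontal distance between small_ball and post_small below 0.004 m and contact force between master_large and post_large above 0.4 N and contact force between master_small and post_small above 0.3 N and contact force between each of master_large, master_small and rack above 0.1 N and angle between the y axis of each of large_ball, small_ball and the y axis of rack, either way round below 0.14 rad and angle between large_ball's own z axis and vertical between 0.3 and 0.72 rad and angle between small_ball's own z axis and vertical between 0.3 and 0.72 rad and linear speed of each of master_large, master_small below 0.02 m/s); the robot touches nothing.
It fails at once if a ball is pressed with more than 12 N against a cup, the rack or the fingers (contact force between any of master_large_c0, master_small_c0 and post_large above 12 N or contact force between any of master_large_c0, master_small_c0 and post_small above 12 N or contact force between any of master_large_c0, master_small_c0 and rack above 12 N or contact force between any of master_large_c0, master_small_c0 and the fingers above 12 N).
It fails at once if a master falls: moves faster than 0.3 m/s out of the fingers ((linear speed of master_large above 0.3 m/s and contact force between the fingers and master_large below 0.1 N) or (linear speed of master_small above 0.3 m/s and contact force between the fingers and master_small below 0.1 N)).
It fails at once if a bystander is moved by more than 30 mm (distance of any of snap_gauge, dial_indicator, tape from where it was at the start of the episode above 0.03 m).
It also fails if it takes over 72 s, if anything falls off the work surface, if the arm or the gripper's body presses on something with over 40 N, if the wrist force passes 120 N, or if a joint passes its speed limit or range.

## Working session

There is one attempt and no reset: what is moved stays moved. The work goes in short steps, Python scripts to look and compute and a tool call to move; the robot and the scene stay as the last step left them, time stands still between calls to the robot, and variables do not carry over. Pictures are saved under pics/ and viewed, and the job is handed in when it is done.

Besides the shell and the picture viewer there is one more tool, called after "Request:" by a JSON object that holds its "fn" and its "kwargs", one argument or row to a line. carry_out: Moves the arm, as the interface text tells. Its arguments: {"type":"object","properties":{"series":{"type":"array"},"force":{"type":"number"}},"required":["series"]}

```bash
mkdir -p pics; ls
python3 - <<'E'
from workcell import telemetry, imaging
import cv2,numpy as np
s=telemetry.observe()
for k,v in s.items(): print(k,np.round(v,4))
for n in ["side","top","wrist"]:
    im,d=imaging.grab_frame(n); cv2.imwrite(f"pics/{n}0.png",im); np.save(f"pics/{n}0d.npy",d)
    i=imaging.camera_info(n); print(n,{k:np.round(v,4).tolist() if not isinstance(v,str) else v for k,v in i.items()}); print(d.min(),d.max())
E
```

```text
pics
clock 0.0
qpos [-1.2762  0.522  -0.0363  1.6     0.0212  1.0211 -0.1128]
qd [ 0.0004  0.0006 -0.0015  0.0015  0.0006  0.0008  0.0006]
joint_efforts [-4.00000e-04 -9.27074e+01  1.97960e+00 -3.69942e+01  1.78000e-02
  7.80000e-03  0.00000e+00]
position [0.2229 0.5835 0.2307]
tool_rot [-3.1405e+00  1.0000e-04  2.7768e+00]
force [-0.964   0.1896  0.1821]
moment [-0.0395 -0.0328 -0.0164]
grip_width 0.0851
side {'mtx': [[594.7969, 0.0, 326.1637], [0.0, 594.7969, 243.7133], [0.0, 0.0, 1.0]], 'extrinsics': [[0.8461, -0.3041, 0.4377, -0.2324], [-0.5329, -0.4953, 0.686, -1.2351], [0.0081, -0.8137, -0.5812, 1.1317], [0.0, 0.0, 0.0, 1.0]]}
0.0 3.9999387
top {'mtx': [[471.4262, 0.0, 327.6403], [0.0, 471.4262, 243.1889], [0.0, 0.0, 1.0]], 'extrinsics': [[0.0214, -0.9959, 0.0884, 0.4076], [-0.9996, -0.0228, -0.0145, -0.0645], [0.0165, -0.0881, -0.996, 1.2917], [0.0, 0.0, 0.0, 1.0]]}
0.0 2.1592114
wrist {'mtx': [[371.6483, 0.0, 326.369], [0.0, 371.6483, 243.4158], [0.0, 0.0, 1.0]], 'hand_eye': [[0.0006, -0.9459, -0.3244, 0.0839], [1.0, 0.0005, 0.0004, -0.0003], [-0.0002, -0.3244, 0.9459, -0.1431], [0.0, 0.0, 0.0, 1.0]]}
0.0 1.4515058
```

View pics/top0.png

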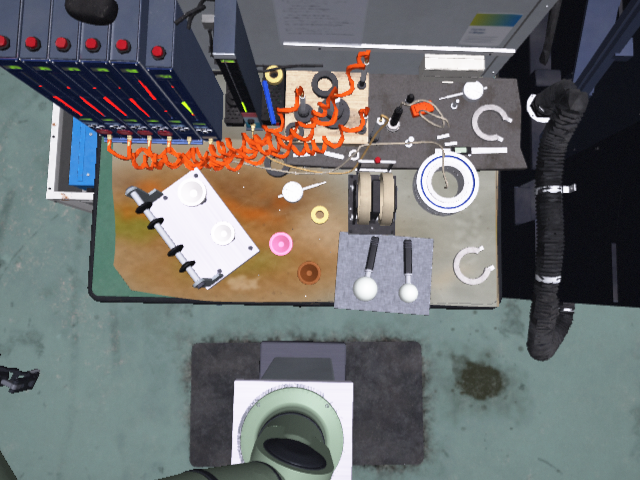

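View pics/side0.png

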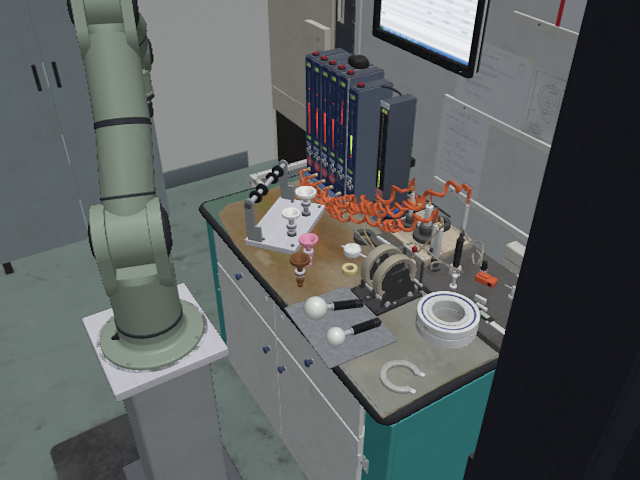

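View pics/wrist0.png

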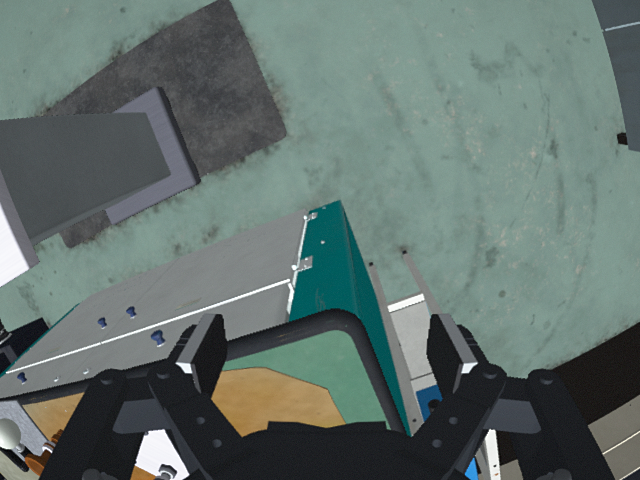

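```bash
cat > h.py <<'E'
import numpy as np,cv2
from workcell import telemetry, imaging
from scipy.spatial.transform import Rotation as R
def cloud(n,d):
    i=imaging.camera_info(n);K=np.array(i['mtx']);T=np.array(i['extrinsics'])
    v,u=np.mgrid[:480,:640]
    P=np.stack([(u-K[0,2])/K[0,0]*d,(v-K[1,2])/K[1,1]*d,d],-1)
    return P@T[:3,:3].T+T[:3,3]
def ray(n,u,v):
    i=imaging.camera_info(n);K=np.array(i['mtx']);T=np.array(i['extrinsics'])
    r=T[:3,:3]@np.array([(u-K[0,2])/K[0,0],(v-K[1,2])/K[1,1],1]);return T[:3,3],r/np.linalg.norm(r)
def onplane(n,u,v,z):
    o,r=ray(n,u,v);return o+r*(z-o[2])/r[2]
def tri(a,b):
    (o1,r1),(o2,r2)=a,b
    A=np.stack([r1,-r2],1);t=np.linalg.lstsq(A,o2-o1,rcond=None)[0]
    p,q=o1+t[0]*r1,o2+t[1]*r2;return (p+q)/2,np.linalg.norm(p-q)
E
python3 - <<'E'
import cv2
t=cv2.imread('pics/top0.png'); 
cv2.imwrite('pics/t_rack.png',cv2.resize(t[155:300,115:275],None,fx=5,fy=4.1*5/4.1,interpolation=cv2.INTER_CUBIC)[:, :800][:600])
cv2.imwrite('pics/t_mat.png',cv2.resize(t[225:320,330:440],None,fx=6,fy=6,interpolation=cv2.INTER_CUBIC))
s=cv2.imread('pics/side0.png')
cv2.imwrite('pics/s_rack.png',cv2.resize(s[150:300,230:390],None,fx=4,fy=4,interpolation=cv2.INTER_CUBIC))
cv2.imwrite('pics/s_mat.png',cv2.resize(s[280:370,280:400],None,fx=6,fy=6,interpolation=cv2.INTER_CUBIC))
E
```

```text
(no output)
```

View pics/t_rack.png

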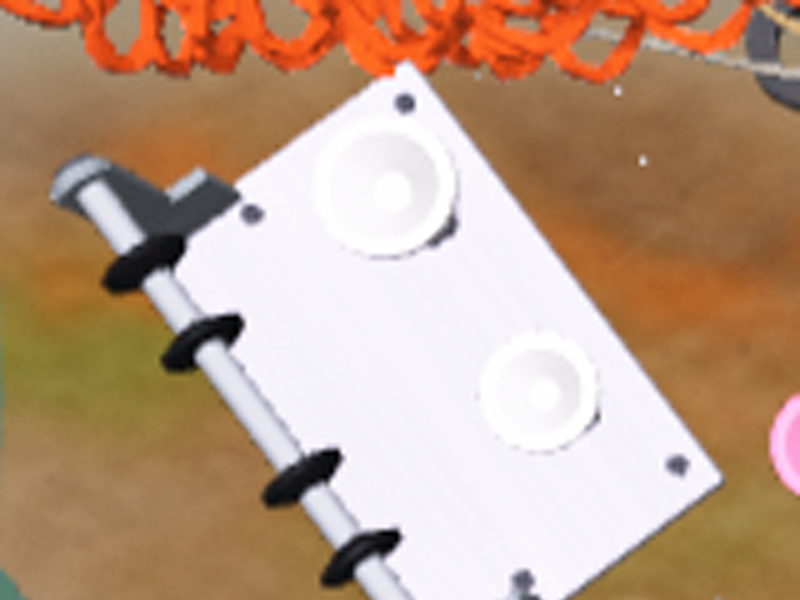

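View pics/s_rack.png

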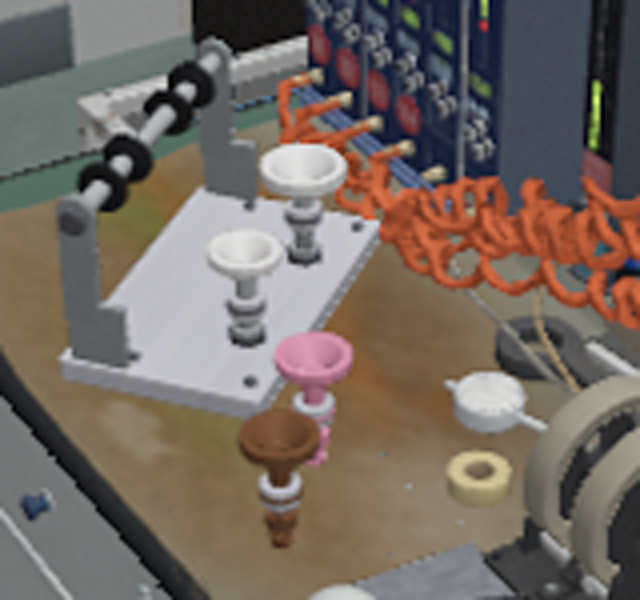

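View pics/t_mat.png

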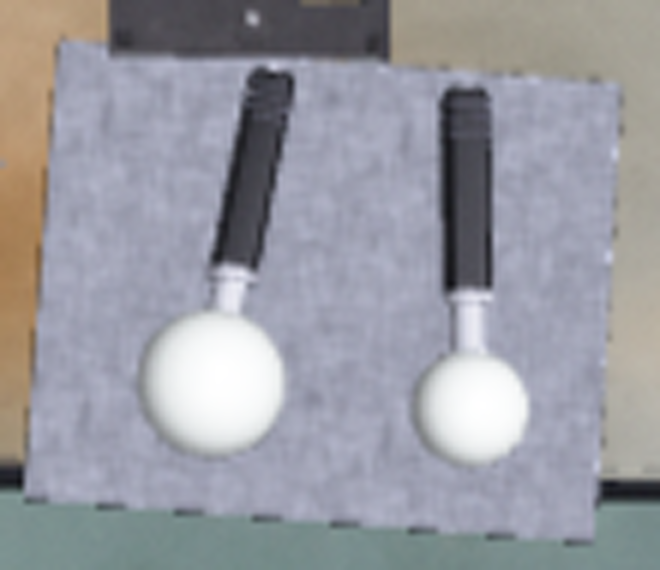

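View pics/s_mat.png

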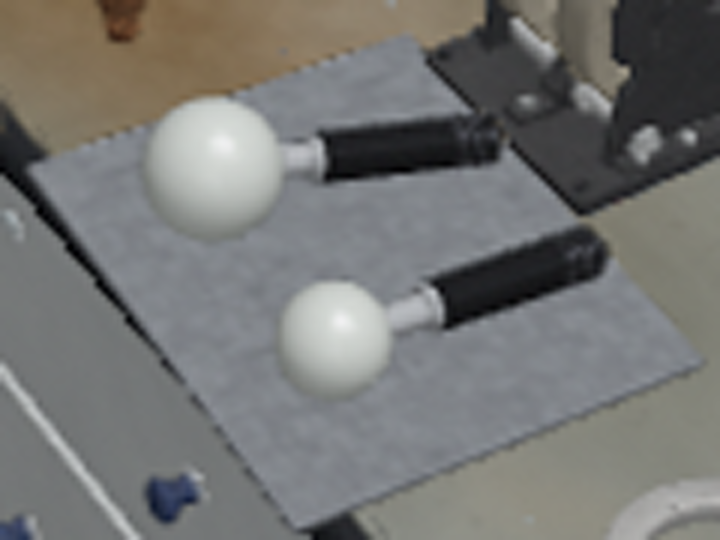

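```bash
cat > meas.py <<'E'
from h import *
t=cv2.imread('pics/top0.png');s=cv2.imread('pics/side0.png')
dt=np.load('pics/top0d.npy');ds=np.load('pics/side0d.npy')
Ct=cloud('top',dt);Cs=cloud('side',ds)
def fitsphere(C,c,r,Rad,img):
    u,v=c;vv,uu=np.mgrid[:480,:640];m=((uu-u)**2+(vv-v)**2<(r*.8)**2)
    P=C[m];P=P[np.isfinite(P).all(1)]
    # linear fit w/ known radius via least squares
    from scipy.optimize import least_squares
    x=least_squares(lambda q:np.linalg.norm(P-q,axis=1)-Rad,P.mean(0)-[0,0,.02],loss='soft_l1',f_scale=.002)
    return x.x,np.std(x.fun)
def blob(img,box,f):
    x0,y0,x1,y1=box;m=np.zeros(img.shape[:2],np.uint8);m[y0:y1,x0:x1]=(f(img[y0:y1,x0:x1].astype(int))*255)
    n,l,st,c=cv2.connectedComponentsWithStats(m);k=1+np.argmax(st[1:,4]);return (l==k),st[k],c[k]
hsv=lambda im:cv2.cvtColor(im,cv2.COLOR_BGR2HSV).astype(int)
def white(im): 
    return (im.min(2)>165)&(im.max(2)-im.min(2)<30)
for nm,bt,bs,Rad in [('L',(350,270,380,305),(302,292,330,322),.033),('S',(396,280,422,305),(325,325,347,347),.026)]:
    cc=[]
    for n,im,b,C in [('top',t,bt,Ct),('side',s,bs,Cs)]:
        m,st,c=blob(im,b,white)
        # remove neck: open
        mm=cv2.morphologyEx(m.astype(np.uint8),cv2.MORPH_OPEN,cv2.getStructuringElement(cv2.MORPH_ELLIPSE,(11,11)))
        cn=max(cv2.findContours(mm,0,2)[0],key=cv2.contourArea);e=cv2.fitEllipse(cn);print(nm,n,e[0],e[1],st)
        cc.append(ray(n,*e[0]));print('  onplane',np.round(onplane(n,*e[0],.006+Rad),4),'sphere',fitsphere(C,e[0],e[1][0]/2,Rad,im))
    print('  tri',tri(*cc))
# handles
g=cv2.cvtColor(t,cv2.COLOR_BGR2GRAY)
for nm,b in [('L',(362,236,382,274)),('S',(400,238,416,276))]:
    m,st,c=blob(t,b,lambda x:x.max(2)<75)
    P=Ct[m];print(nm,st,c,'median z',np.median(P[:,2]),np.ptp(P[:,2]))
    pts=np.argwhere(m)[:,::-1].astype(np.float32);l=cv2.fitLine(pts,cv2.DIST_L2,0,.01,.01).ravel();print(l)
    for k in (-12,0,12): print('   ',np.round(onplane('top',c[0]+l[0]*k,c[1]+l[1]*k,.025),4))
    q=P-P.mean(0);U,S,V=np.linalg.svd(q,full_matrices=False);print('  dir',V[0],np.degrees(np.arctan2(V[0][1],V[0][0])),P.mean(0))
E
python3 meas.py
```

```text
L top (365.922607421875, 288.0531005859375) (22.851261138916016, 23.51202964782715) [355 270  23  32 498]
  onplane [ 0.4019 -0.1867  0.039 ] sphere (array([ 0.4000092 , -0.18339216,  0.03918325]), np.float64(0.12988018246852234))
L side (316.1929626464844, 305.4096984863281) (16.809749603271484, 20.258874893188477) [306 297  24  18 303]
  onplane [ 0.4109 -0.1787  0.039 ] sphere (array([ 0.40620412, -0.18532419,  0.03948188]), np.float64(0.003373874125605378))
  tri (array([ 0.40365722, -0.18680758,  0.04828987]), np.float64(0.00403571833009155))
S top (409.2021179199219, 292.05877685546875) (17.85188102722168, 19.138362884521484) [400 280  22  23 326]
  onplane [ 0.3937 -0.3031  0.032 ] sphere (array([ 0.39102437, -0.29867231,  0.0318295 ]), np.float64(0.0020898787233993178))
S side (336.1809997558594, 334.3831481933594) (14.46223258972168, 16.597673416137695) [328 327  19  16 216]
  onplane [ 0.4002 -0.2969  0.032 ] sphere (array([ 0.39253399, -0.30130873,  0.03152531]), np.float64(0.1509636927418382))
  tri (array([ 0.39486375, -0.30239769,  0.03911796]), np.float64(0.002610475638193262))
L [366 243   9  26 105] [369.83809524 254.48571429] median z 0.03377614542563756 0.02282146974994781
[ 2.3500291e-01 -9.7199470e-01  3.6983810e+02  2.5448572e+02]
    [ 0.4605 -0.1902  0.025 ]
    [ 0.4921 -0.1974  0.025 ]
    [ 0.5238 -0.2046  0.025 ]
  dir [-0.95734327  0.23095506  0.17364798] 166.4367931507547 [ 0.49159705 -0.1964766   0.03371104]
S [404 240   7  33  78] [404.87179487 254.48717949] median z 0.028660049274633392 0.016944954972120563
[ 4.1401308e-02 -9.9914259e-01  4.0487180e+02  2.5448718e+02]
    [ 0.4618 -0.291   0.025 ]
    [ 0.4942 -0.2921  0.025 ]
    [ 0.5268 -0.2932  0.025 ]
  dir [-0.9957851   0.04807126  0.07811005] 177.2362074442921 [ 0.49406787 -0.29141956  0.02865234]
```

```bash
cat > meas2.py <<'E'
from h import *
t=cv2.imread('pics/top0.png');s=cv2.imread('pics/side0.png')
Ct=cloud('top',np.load('pics/top0d.npy'));Cs=cloud('side',np.load('pics/side0d.npy'))
# heights around things
for n,C,us in [('top',Ct,[(192,192),(193,194),(222,233),(223,235),(192,178),(205,192),(210,233),(222,222)]),('side',Cs,[(306,190),(306,194),(306,199),(291,212),(291,215),(291,219)])]:
    for u,v in us: print(n,u,v,np.round(C[v,u],4))
# height map in rack area
vv,uu=np.mgrid[:480,:640]
H=Ct[...,2]
roi=np.zeros(H.shape,bool);roi[160:295,120:265]=1
m=roi&(H>.1)&(H<.25)
n,l,st,c=cv2.connectedComponentsWithStats(m.astype(np.uint8))
for k in range(1,n):
    if st[k,4]>15:
        P=Ct[l==k];print('comp',st[k],np.round(P.min(0),3),np.round(P.max(0),3),np.round(np.median(P,0),3))
for k in range(1,n):
    pass
b=cv2.applyColorMap((np.clip(H,0,.2)/.2*255).astype(np.uint8),cv2.COLORMAP_JET)
cv2.imwrite('pics/hm.png',cv2.resize(b[155:300,115:275],None,fx=4,fy=4,interpolation=cv2.INTER_NEAREST))
# base-plate points
mb=roi&(abs(H-.022)<.006)&(t.min(2)>150)
P=Ct[mb][:,:2];r=cv2.minAreaRect((P*1000).astype(np.float32));print('plate rect',r, np.median(Ct[mb][:,2]))
E
python3 meas2.py
```

```text
top 192 192 [0.637  0.2676 0.0973]
top 193 194 [0.6328 0.266  0.0929]
top 222 233 [0.5334 0.1866 0.0984]
top 223 235 [0.5286 0.1845 0.0953]
top 192 178 [0.6893 0.2892 0.026 ]
top 205 192 [0.6351 0.2309 0.1118]
top 210 233 [0.541  0.2358 0.0184]
top 222 222 [0.56   0.1853 0.1101]
side 306 190 [0.6498 0.2784 0.105 ]
side 306 194 [0.6447 0.27   0.0951]
side 306 199 [0.6224 0.2322 0.1019]
side 291 212 [0.5466 0.1999 0.0934]
side 291 215 [0.5389 0.1863 0.0919]
side 291 219 [0.5226 0.1571 0.0984]
comp [177 178  30  29 570] [0.598 0.229 0.1  ] [0.67  0.301 0.122] [0.635 0.266 0.113]
comp [ 125  186   86  103 1271] [0.394 0.21  0.101] [0.637 0.407 0.181] [0.521 0.314 0.164]
comp [211 222  24  24 356] [0.503 0.154 0.1  ] [0.561 0.213 0.116] [0.533 0.184 0.107]
plate rect ((601.871337890625, 200.7742156982422), (290.7442626953125, 317.98126220703125), 38.18701171875) 0.022289568242206736
```

View pics/hm.png

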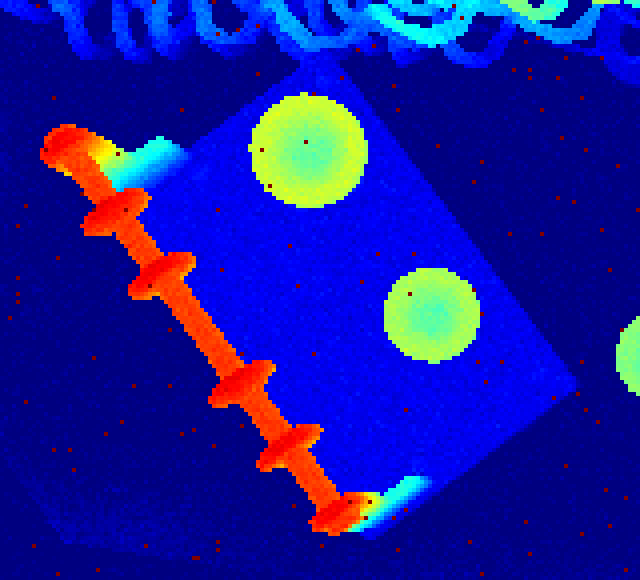

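```bash
cat > meas3.py <<'E'
from h import *
Ct=cloud('top',np.load('pics/top0d.npy'));H=Ct[...,2]
def comp(box,lo,hi):
    m=np.zeros(H.shape,np.uint8);x0,y0,x1,y1=box;m[y0:y1,x0:x1]=((H>lo)&(H<hi))[y0:y1,x0:x1]
    n,l,st,c=cv2.connectedComponentsWithStats(m);return l==1+np.argmax(st[1:,4])
cs=[]
for nm,b in [('L',(172,172,212,212)),('S',(206,217,240,250))]:
    m=comp(b,.075,.14);cn=max(cv2.findContours(m.astype(np.uint8),0,2)[0],key=cv2.contourArea);e=cv2.fitEllipse(cn)
    P=Ct[m];c0=onplane('top',*e[0],.115)
    for _ in range(2):
        r=np.linalg.norm(P[:,:2]-c0[:2],axis=1)
        Rr=.036 if nm=='L' else .030
        zr=np.percentile(P[(r>Rr-.006)&(r<Rr-.001),2],80);c0=onplane('top',*e[0],zr)
    print(nm,e,'rim z',zr,'c',c0)
    for a in range(0,36,4):
        q=P[(r>=a/1000)&(r<(a+4)/1000)]; print('   r',a,len(q),np.round(np.median(q[:,2]),4) if len(q) else '')
    cs.append(c0)
d=cs[0]-cs[1];print('sep',np.linalg.norm(d[:2]),np.degrees(np.arctan2(d[1],d[0])))
y=d[:2]/np.linalg.norm(d[:2]);x=np.array([-y[1],y[0]])
m=comp((122,180,215,292),.14,.2);P=Ct[m];mid=(cs[0]+cs[1])[:2]/2
Q=np.c_[(P[:,:2]-mid)@x,(P[:,:2]-mid)@y,P[:,2]]
# bar: 
for a in range(-150,150,12):
    q=Q[(Q[:,1]>=a/1000)&(Q[:,1]<(a+12)/1000)]
    if len(q): print(a,len(q),'x',np.round(np.median(q[:,0]),4),np.round([q[:,0].min(),q[:,0].max()],4),'zmax',np.round(np.percentile(q[:,2],90),4))
E
python3 meas3.py
```

```text
L ((191.6573028564453, 192.27574157714844), (27.55947494506836, 28.703763961791992), 104.62994384765625) rim z 0.1167428699559538 c [0.63259139 0.26299507 0.11674287]
   r 0 9 0.0955
   r 4 20 0.0961
   r 8 32 0.0974
   r 12 55 0.1009
   r 16 68 0.1053
   r 20 87 0.1092
   r 24 112 0.1132
   r 28 123 0.1153
   r 32 135 0.1143
S ((222.44915771484375, 233.2397918701172), (22.94041633605957, 23.540233612060547), 87.28524780273438) rim z 0.11020265416337316 c [0.5315439  0.18299102 0.11020265]
   r 0 8 0.0923
   r 4 22 0.0942
   r 8 39 0.0962
   r 12 51 0.101
   r 16 72 0.1043
   r 20 96 0.1074
   r 24 101 0.1085
   r 28 63 0.1076
   r 32 0 
sep 0.12888460318136225 38.37031480708452
-150 64 x 0.1077 [0.0934 0.123 ] zmax 0.1749
-138 47 x 0.1073 [0.094  0.1259] zmax 0.177
-126 35 x 0.1088 [0.1027 0.1173] zmax 0.1666
-114 33 x 0.1093 [0.1026 0.1168] zmax 0.1659
-102 75 x 0.1083 [0.0899 0.1286] zmax 0.1738
-90 55 x 0.1063 [0.0896 0.1301] zmax 0.1785
-78 35 x 0.1093 [0.1024 0.1179] zmax 0.1664
-66 32 x 0.1089 [0.1019 0.1177] zmax 0.166
-54 77 x 0.109 [0.0925 0.1297] zmax 0.1734
-42 56 x 0.1072 [0.0888 0.1298] zmax 0.1789
-30 33 x 0.1085 [0.1021 0.1179] zmax 0.167
-18 34 x 0.1093 [0.1021 0.1184] zmax 0.1649
-6 35 x 0.1086 [0.1018 0.1177] zmax 0.1662
6 32 x 0.1088 [0.1024 0.1176] zmax 0.1645
18 36 x 0.109 [0.1021 0.1173] zmax 0.1656
30 97 x 0.1083 [0.0898 0.1317] zmax 0.176
42 39 x 0.1076 [0.0893 0.1305] zmax 0.1771
54 34 x 0.1096 [0.1028 0.118 ] zmax 0.1671
66 31 x 0.1083 [0.1028 0.1177] zmax 0.1667
78 104 x 0.1084 [0.0899 0.1311] zmax 0.1753
90 31 x 0.1068 [0.0896 0.129 ] zmax 0.178
102 32 x 0.109 [0.1026 0.1174] zmax 0.1657
114 33 x 0.1104 [0.1025 0.1174] zmax 0.1649
126 85 x 0.1091 [0.0943 0.1255] zmax 0.1742
138 40 x 0.1068 [0.0947 0.1242] zmax 0.1759
```

Request:
{"fn": "carry_out", "kwargs": {
  "series": [
    [-0.03,-0.02,-0.03,0,0,0.05,0],
    [-0.07,-0.045,-0.05,0,0,0.1,0],
    [-0.12,-0.075,-0.07,0,0,0.18,0],
    [-0.17,-0.105,-0.09,0,0,0.26,0],
    [-0.22,-0.135,-0.11,0,0,0.34,0],
    [-0.27,-0.17,-0.125,0,0,0.42,0],
    [-0.32,-0.2,-0.129,0,0,0.5,0],
    [-0.36,-0.225,-0.129,0,0,0.536,0],
    [-0.385,-0.24,-0.129,0,0,0.536,0],
    [-0.389,-0.241,-0.129,0,0,0.536,0]
  ]
}}

```text
clock: 1.4
position: [0.5013, 0.2181, 0.3602]
tool_rot: [-3.141, 0.001, 2.238]
force: [-1.4, 1.2, -1.0]
grip_width: 0.0853
```

```bash
cat >> h.py <<'E'
def wgrab(tag):
    s=telemetry.observe();im,d=imaging.grab_frame('wrist')
    cv2.imwrite(f'pics/w{tag}.png',im);np.savez(f'pics/w{tag}.npz',d=d,p=s['position'],r=s['tool_rot'])
    return s
def wT(tag):
    z=np.load(f'pics/w{tag}.npz');i=imaging.camera_info('wrist')
    T=np.eye(4);T[:3,:3]=R.from_euler('xyz',z['r']).as_matrix();T[:3,3]=z['p']
    return T@np.array(i['hand_eye']),np.array(i['mtx']),z['d']
def wdir(K,u,v):
    x=(np.asarray(u,float)-K[0,2])/K[0,0];y=(np.asarray(v,float)-K[1,2])/K[1,1];r=np.hypot(x,y)+1e-12
    return np.stack([np.sin(r)*x/r,np.sin(r)*y/r,np.cos(r)],-1)
def wcloud(tag):
    T,K,d=wT(tag);v,u=np.mgrid[:480,:640];D=wdir(K,u,v)
    P=D/D[...,2:]*d[...,None];P[(d==0)|(D[...,2]<.15)]=np.nan
    return P@T[:3,:3].T+T[:3,3]
def wplane(tag,u,v,z):
    T,K,_=wT(tag);r=T[:3,:3]@wdir(K,u,v);return T[:3,3]+r*(z-T[2,3])/r[2]
def st():
    s=telemetry.observe();print({k:np.round(s[k],4).tolist() for k in ['clock','position','tool_rot','qpos','force','moment','grip_width']});return s
def go(p,M):
    "delta rows in tool axes from current measured pose"
    s=telemetry.observe();R0=R.from_euler('xyz',s['tool_rot']);M=R.from_matrix(M) if not isinstance(M,R) else M
    print('shift',np.round(R0.inv().apply(np.array(p)-s['position']),4),'turn',np.round((R0.inv()*M).as_rotvec(),4))
E
python3 -c "
from h import *
st();wgrab('r1')"
```

```text
{'clock': 1.4, 'position': [0.5013, 0.2181, 0.3602], 'tool_rot': [-3.1412, 0.0005, 2.2378], 'qpos': [-0.7114, 0.2861, 0.2504, 1.641, -0.0738, 1.2241, 0.2213], 'force': [-1.4193, 1.2213, -0.9923], 'moment': [0.0008, 0.0172, -0.0171], 'grip_width': 0.0853}
```

View pics/wr1.png

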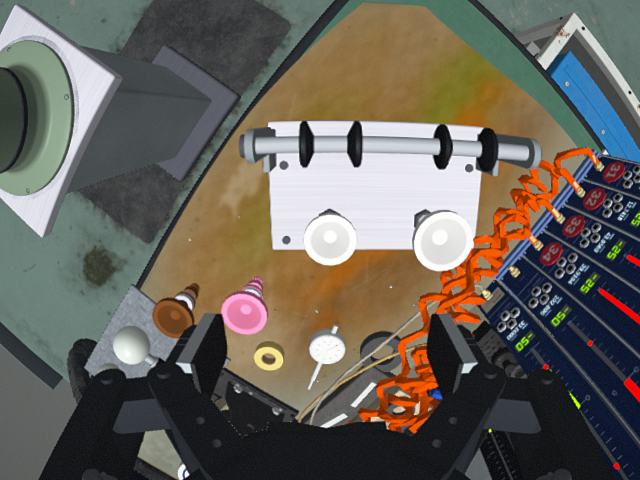

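```bash
cat > m4.py <<'E'
from h import *
C=wcloud('r1');H=C[...,2];im=cv2.imread('pics/wr1.png')
def comp(box,lo,hi):
    m=np.zeros(H.shape,np.uint8);x0,y0,x1,y1=box;m[y0:y1,x0:x1]=((H>lo)&(H<hi))[y0:y1,x0:x1]
    m=cv2.morphologyEx(m,cv2.MORPH_OPEN,np.ones((3,3)))
    n,l,s_,c=cv2.connectedComponentsWithStats(m);return l==1+np.argmax(s_[1:,4])
cs=[]
for nm,b,Rr,zr in [('S',(300,205,360,270),.03,.1102),('L',(408,203,478,275),.036,.1167)]:
    m=comp(b,.085,.14);cn=max(cv2.findContours(m.astype(np.uint8),0,2)[0],key=cv2.contourArea).reshape(-1,2)
    P=C[m];print(nm,len(P),'z',np.percentile(P[:,2],[1,50,95]))
    B=np.array([wplane('r1',u,v,zr) for u,v in cn])[:,:2]
    A=np.c_[2*B,np.ones(len(B))];q=np.linalg.lstsq(A,(B**2).sum(1),rcond=None)[0];c=q[:2];rad=np.sqrt(q[2]+c@c)
    print('  circle',c,rad);r=np.linalg.norm(P[:,:2]-c,axis=1)
    print('  prof',[round(float(np.median(P[(r>=a/1e3)&(r<(a+4)/1e3),2])),4) for a in range(0,36,4) if ((r>=a/1e3)&(r<(a+4)/1e3)).sum()>3]);cs.append(c)
d=cs[1]-cs[0];print('sep',np.linalg.norm(d),np.degrees(np.arctan2(d[1],d[0])))
y=d/np.linalg.norm(d);x=np.array([-y[1],y[0]]);mid=(cs[0]+cs[1])/2
for k,(u0,u1) in enumerate([(298,316),(346,364),(434,452),(478,500)]):
    m=np.zeros(H.shape,bool);m[118:172,u0:u1]=((H>.125)&(H<.19))[118:172,u0:u1]; m&=im.max(2)<70
    P=C[m];print(k,m.sum(),'along y',np.median((P[:,:2]-mid)@y),'x',np.percentile((P[:,:2]-mid)@x,[2,50,98]),'ztop',np.percentile(P[:,2],97))
m=np.zeros(H.shape,bool);m[125:170,250:540]=((H>.15)&(H<.19))[125:170,250:540]; m&=im.min(2)>90
P=C[m];a=(P[:,:2]-mid)@y;b=(P[:,:2]-mid)@x;print('bar',np.percentile(a,[0,100]),np.median(b),np.polyfit(a,b,1),np.percentile(P[:,2],[50,95]))
mb=np.zeros(H.shape,bool);mb[118:255,268:485]=1;mb&=(abs(H-.022)<.005)&(im.min(2)>140);Q=C[mb][:,:2]-mid
print('plate x',np.percentile(Q@x,[.5,99.5]),'y',np.percentile(Q@y,[.5,99.5]),np.median(C[mb][:,2]))
E
python3 m4.py
```

```text
S 2141 z [0.09319706 0.1069773  0.1096493 ]
  circle [0.53286074 0.18398948] 0.029402044099439813
  prof [0.0936, 0.0941, 0.0962, 0.1005, 0.1045, 0.108, 0.1087, 0.1083]
L 2889 z [0.09597005 0.11224166 0.11639103]
  circle [0.632678   0.26369129] 0.03611910381024347
  prof [0.0965, 0.0967, 0.0976, 0.1012, 0.1047, 0.1089, 0.113, 0.1153, 0.115]
sep 0.12773356774742708 38.60657040628029
0 479 along y -0.08573164995489466 x [0.09068358 0.1103563  0.12806118] ztop 0.17859708091170307
1 500 along y -0.042064675196740495 x [0.09054704 0.11019635 0.12786341] ztop 0.17835203517881268
2 530 along y 0.0391770274976088 x [0.08949928 0.10946488 0.12783194] ztop 0.17844790632106894
3 674 along y 0.08627004887398232 x [0.08833452 0.10904538 0.12774226] ztop 0.17871664954020341
bar [-0.1379349   0.14916118] 0.10860189463738956 [-0.00328173  0.10839048] [0.16355057 0.17290442]
plate x [-0.04279536  0.12952044] y [-0.14185812  0.14274262] 0.022549778457599312
```

Request:
{"fn": "carry_out", "kwargs": {
  "series": [
    [-0.02,-0.018,0,0,0,0.1,0],
    [-0.055,-0.05,0.01,0,0,0.25,0],
    [-0.095,-0.085,0.02,0,0,0.42,0],
    [-0.135,-0.122,0.03,0,0,0.59,0],
    [-0.175,-0.158,0.04,0,0,0.76,0],
    [-0.215,-0.195,0.055,0,0,0.93,0],
    [-0.255,-0.23,0.065,0,0,1.1,0],
    [-0.29,-0.262,0.075,0,0,1.27,0],
    [-0.32,-0.289,0.085,0,0,1.44,0],
    [-0.341,-0.308,0.09,0,0,1.6,0]
  ]
}}

```text
clock: 2.7
position: [0.4707, -0.2391, 0.2698]
tool_rot: [-3.141, 0.0, 0.636]
force: [-0.1, 0.6, -0.6]
grip_width: 0.0854
```

Request:
{"fn": "carry_out", "kwargs": {
  "series": [
    [0,0,0,0,0,0.16,0],
    [0,0,0,0,0,0.33,0],
    [0,0,0,0,0,0.5,0],
    [0,0,0,0,0,0.6,0],
    [0,0,0,0,0,0.637,0],
    [0,0,0,0,0,0.637,0]
  ]
}}

```text
clock: 3.45
position: [0.471, -0.238, 0.2702]
tool_rot: [-3.141, 0.0, 0.006]
force: [0.4, -0.6, -0.2]
grip_width: 0.0854
```

```bash
python3 -c "
from h import *
st();wgrab('m1')"
```

```text
{'clock': 3.45, 'position': [0.471, -0.238, 0.2702], 'tool_rot': [-3.1414, 0.0002, 0.0061], 'qpos': [-0.2821, 0.4503, 0.8875, 1.8389, -0.4013, 1.0434, -0.8007], 'force': [0.3762, -0.6226, -0.1944], 'moment': [-0.0259, 0.008, 0.0074], 'grip_width': 0.0854}
```

View pics/wm1.png

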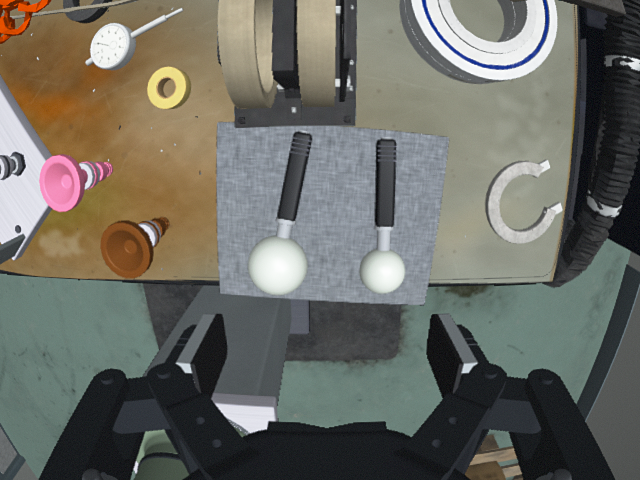

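```bash
cat > m5.py <<'E'
from h import *
from scipy.optimize import least_squares
tag='m1'
C=wcloud(tag);im=cv2.imread(f'pics/w{tag}.png');T,K,_=wT(tag)
for nm,b,Rad,hb,dr in [('L',(240,230,316,302),.033,(270,130,315,228),9),('S',(352,243,414,302),.026,(368,132,402,235),6)]:
    x0,y0,x1,y1=b;m=np.zeros(im.shape[:2],np.uint8);sub=im[y0:y1,x0:x1].astype(int)
    m[y0:y1,x0:x1]=((C[y0:y1,x0:x1,2]>.018))
    m=cv2.morphologyEx(m,cv2.MORPH_OPEN,cv2.getStructuringElement(cv2.MORPH_ELLIPSE,(19,19)))
    n,l,s_,cc=cv2.connectedComponentsWithStats(m);k=1+np.argmax(s_[1:,4]);u,v=cc[k]
    P=C[(cv2.erode((l==k).astype(np.uint8),np.ones((5,5)))>0)];P=P[np.isfinite(P).all(1)]
    f=least_squares(lambda q:np.linalg.norm(P-q,axis=1)-Rad,P.mean(0)-[0,0,.02],loss='soft_l1',f_scale=.001)
    wm=np.zeros(im.shape[:2],np.uint8);wm[y0:y1,x0:x1]=(sub.min(2)>95)&(abs(sub[...,2]-sub[...,0])<60)&~((sub.max(2)<170)&(sub[...,0]>sub[...,2]+3))
    print(nm,(u,v),s_[k],'sphere',np.round(f.x,4),np.round(wplane(tag,u,v,.006+Rad),4))
    x0,y0,x1,y1=hb;hm=np.zeros(im.shape[:2],np.uint8);hm[y0:y1,x0:x1]=im[y0:y1,x0:x1].max(2)<70
    n,l,s_,cc=cv2.connectedComponentsWithStats(hm);k=1+np.argmax(s_[1:,4])
    r=cv2.minAreaRect(cv2.findNonZero((l==k).astype(np.uint8)));(u,v)=r[0]
    P=C[l==k];P=P[np.isfinite(P).all(1)]
    # use plane-cast of mask pixels to handle mid height
    uv=np.argwhere(l==k)
    q=np.array([wplane(tag,c,r_,.022) for r_,c in uv])[:,:2]
    o=q.mean(0);V=np.linalg.svd(q-o,full_matrices=False)[2][0];V*=np.sign(V[0])
    print('   handle mask',s_[k],'mean',o,'yaw',np.degrees(np.arctan2(V[1],V[0])),'ball->mean yaw',np.degrees(np.arctan2(o[1]-f.x[1],o[0]-f.x[0])),'z top',np.median(P[:,2]))
E
python3 m5.py
```

```text
L (np.float64(279.5459621993127), np.float64(263.23668384879727)) [ 248  234   60   62 2328] sphere [ 0.4012 -0.1847  0.0391] [ 0.4029 -0.1875  0.039 ]
   handle mask [278 153  31  68 761] mean [ 0.48337173 -0.19938534] yaw -11.496518983733353 ball->mean yaw -10.112862641469547 z top 0.03502374550249859
S (np.float64(369.36829268292684), np.float64(272.5658536585366)) [360 260  20  26 410] sphere [ 0.3926 -0.301   0.0323] [ 0.3895 -0.2869  0.032 ]
   handle mask [375 139  21  88 736] mean [ 0.47961249 -0.29831693] yaw 3.3776487737360057 ball->mean yaw 1.7591724667407733 z top 0.031096189078235803
```

```bash
cat > m6.py <<'E'
from h import *
tag='m1';C=wcloud(tag)
for nm,hb,b,dr in [('L',(265,130,320,232),(.4012,-.1847,.039),9),('S',(365,130,408,238),(.3926,-.301,.032),6)]:
    x0,y0,x1,y1=hb;P=C[y0:y1,x0:x1].reshape(-1,3);P=P[np.isfinite(P).all(1)]
    yaw=-.19 if nm=='L' else .02
    for _ in range(5):
        X=np.array([np.cos(yaw),np.sin(yaw)]);Y=np.array([-X[1],X[0]]);q=P[:,:2]-b[:2];a=q@X;y=q@Y
        # along-handle slices; expected top z = axis+10
        zt=b[2]-a*np.tan(np.radians(dr))+.0101
        m=(a>.052)&(a<.14)&(abs(P[:,2]-zt)<.004)&(abs(y)<.02)
        cen=[];aa=[]
        for s in np.arange(.052,.14,.006):
            k=m&(a>=s)&(a<s+.006)
            if k.sum()>8: cen.append((y[k].min()+y[k].max())/2);aa.append(s+.003);w=(np.ptp(y[k]))
        c=np.polyfit(aa,cen,1);yaw+=np.arctan(c[0])*.8
    print(nm,np.degrees(yaw),'offset at ball',c[1],'at 66mm',np.polyval(c,.066),'width',w,'z off',np.median(P[m,2]-zt[m]))
E
python3 m6.py
```

```text
L -11.474299897695946 offset at ball -0.00017331886414173475 at 66mm -0.00017467723383998964 width 0.018943656735474036 z off -0.00022856036933558907
S -0.26621585489516014 offset at ball 0.0010041483206675347 at 66mm 0.0010005637036443842 width 0.019189352580598295 z off -0.0005861066424756936
```

```bash
cat >> h.py <<'E'
def Rh(yaw,rise): return R.from_euler('z',yaw,degrees=True)*R.from_euler('y',-rise,degrees=True)
def tcp_for(ball,yaw,rise,a=.066,lift=.003,back=0):
    H=Rh(yaw,rise);Rt=H*R.from_euler('x',180,degrees=True)
    p=np.array(ball)+H.apply([a,0,lift-.019+back]);return p,Rt
E
python3 -c "
from h import *
p,M=tcp_for((.4012,-.1849,.039),-11.5,-9,back=.06);print(p);go(p,M)
print(tcp_for((.4012,-.1849,.039),-11.5,-9)[0])"
```

```text
[ 0.47182371 -0.19926856  0.07213361]
shift [ 0.0012 -0.0388  0.1981] turn [ 0.016  -0.1565  0.2065]
[ 0.46262607 -0.19739728  0.01287231]
```

Request:
{"fn": "carry_out", "kwargs": {
  "series": [
    [0,-0.005,0.02,0,-0.03,0.04,0],
    [0,-0.012,0.055,0.003,-0.06,0.08,0],
    [0,-0.02,0.095,0.006,-0.1,0.12,0],
    [0.001,-0.028,0.135,0.01,-0.13,0.16,0],
    [0.001,-0.035,0.17,0.014,-0.15,0.2,0],
    [0.0012,-0.0388,0.192,0.016,-0.1565,0.2065,0],
    [0.0012,-0.0388,0.1981,0.016,-0.1565,0.2065,0],
    [0.0012,-0.0388,0.1981,0.016,-0.1565,0.2065,0]
  ]
}}

```text
clock: 4.5
position: [0.472, -0.2003, 0.0729]
tool_rot: [3.141, 0.156, -0.203]
force: [0.1, -0.4, 0.7]
grip_width: 0.0857
```

```bash
python3 -c "
from h import *
st();p,M=tcp_for((.4012,-.1849,.039),-11.5,-9);go(p,M);wgrab('g1')"
```

```text
{'clock': 4.5, 'position': [0.472, -0.2003, 0.0729], 'tool_rot': [3.1413, 0.156, -0.2028], 'qpos': [-0.205, 0.7987, 0.7244, 1.9121, -0.6368, 0.8556, -0.8938], 'force': [0.1357, -0.4271, 0.6636], 'moment': [-0.0218, -0.1693, -0.0034], 'grip_width': 0.0857}
shift [-0.0003 -0.001   0.0608] turn [-0.0001 -0.0011 -0.002 ]
```

View pics/wg1.png

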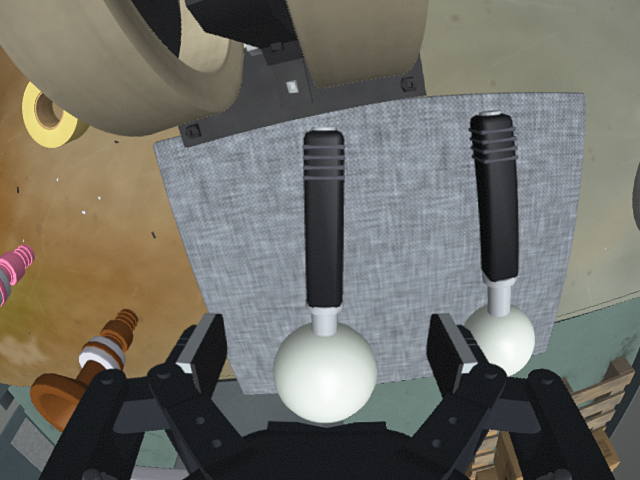

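Request:
{"fn": "carry_out", "kwargs": {
  "series": [
    [0,-0.0005,0.02,0,0,0,0],
    [0,-0.001,0.04,0,0,0,0],
    [0,-0.001,0.055,0,0,0,0],
    [0,-0.001,0.0605,0,0,0,60],
    [0,-0.001,0.0605,0,0,0,140],
    [0,-0.001,0.0605,0,0,0,255],
    [0,-0.001,0.0605,0,0,0,255],
    [0,-0.001,0.0605,0,0,0,255],
    [0,-0.001,0.0605,0,0,0,255],
    [0,-0.001,0.0605,0,0,0,255]
  ],
  "force": 80
}}

```text
clock: 5.8
position: [0.4631, -0.1971, 0.0131]
tool_rot: [3.141, 0.156, -0.203]
force: [-0.4, 1.0, 8.3]
grip_width: 0.0186
```

```bash
python3 -c "
from h import *
st();wgrab('g2')"
```

```text
{'clock': 5.8, 'position': [0.4631, -0.1971, 0.0131], 'tool_rot': [3.1413, 0.1561, -0.203], 'qpos': [-0.1573, 0.8751, 0.64, 1.9477, -0.7144, 0.738, -0.8373], 'force': [-0.3758, 1.012, 8.2555], 'moment': [0.0938, 0.1696, 0.1513], 'grip_width': 0.0186}
```

View pics/wg2.png

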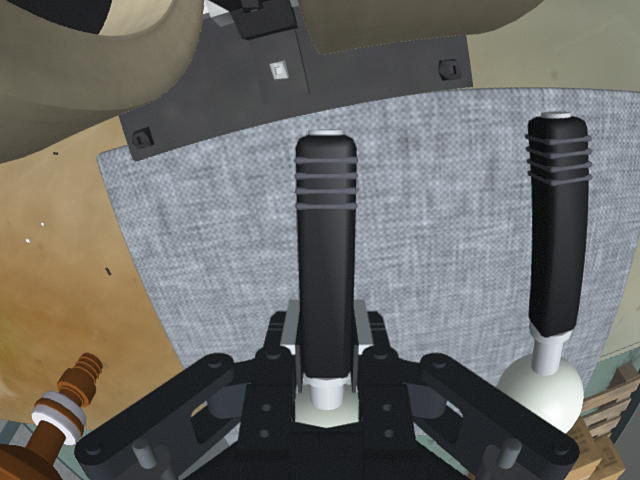

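Request:
{"fn": "carry_out", "kwargs": {
  "series": [
    [-0.001,0,-0.006,0,0,0,255],
    [-0.003,0,-0.02,0,0,0,255],
    [-0.008,0,-0.05,0,0,0,255],
    [-0.014,0,-0.09,0,0,0,255],
    [-0.02,0,-0.13,0,0,0,255],
    [-0.027,0,-0.17,0,0,0,255],
    [-0.031,0,-0.2,0,0,0,255],
    [-0.034,0,-0.215,0,0,0,255],
    [-0.034,0,-0.217,0,0,0,255],
    [-0.034,0,-0.217,0,0,0,255]
  ]
}}

```text
clock: 7.1
position: [0.4628, -0.1967, 0.2314]
tool_rot: [3.141, 0.158, -0.203]
force: [-0.6, 0.2, -3.4]
grip_width: 0.019
```

Run:
```python
from h import *
st()
p,M=tcp_for((.6333,.2639,.1335+.06),128.5,43);print(p);go(p,M)
im,d=imaging.grab_frame('side');cv2.imwrite('pics/side1.png',im);np.save('pics/side1d.npy',d)
cv2.imwrite('pics/s1c.png',cv2.resize(im[150:400,220:520],None,fx=2.5,fy=2.4))
im,d=imaging.grab_frame('top');cv2.imwrite('pics/top1.png',im);np.save('pics/top1d.npy',d)
```

```text
{'clock': 7.1, 'position': [0.4628, -0.1967, 0.2314], 'tool_rot': [3.1414, 0.1581, -0.2031], 'qpos': [-0.3431, 0.5807, 0.9183, 1.8261, -0.4441, 1.1411, -1.0227], 'force': [-0.5626, 0.2012, -3.3519], 'moment': [-0.0089, -0.3067, -0.001], 'grip_width': 0.019}
[0.59645876 0.31021578 0.22681023]
shift [ 2.910e-02 -5.235e-01 -1.000e-04] turn [ 0.7262  0.3961 -2.3793]
```

View pics/s1c.png

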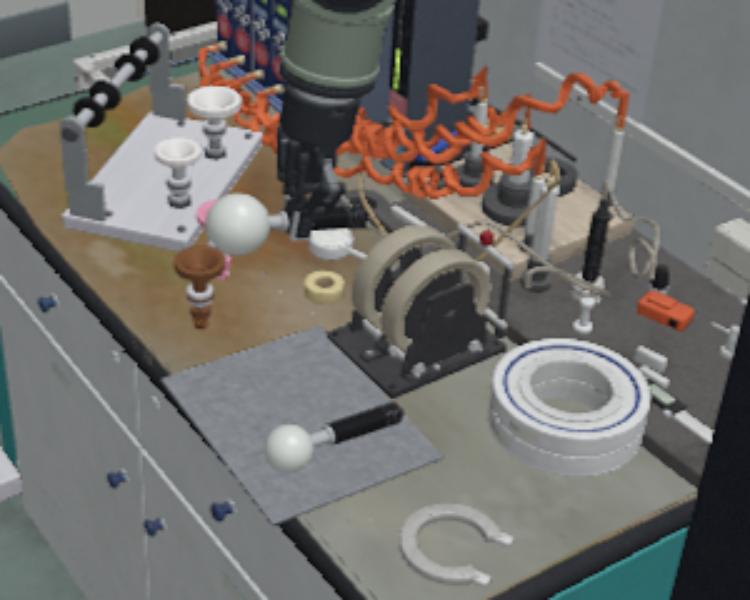

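```bash
cat > ballfit.py <<'E'
from h import *
from scipy.optimize import least_squares
def ballfit(cam,d,guess,Rad,win=None):
    C=cloud(cam,d);P=C.reshape(-1,3)
    for _ in range(4):
        r=np.linalg.norm(P-guess,axis=1);Q=P[abs(r-Rad)<(.008 if _<2 else .005)]
        # keep only points on camera side; drop neck
        f=least_squares(lambda q:np.linalg.norm(Q-q,axis=1)-Rad,guess,loss='soft_l1',f_scale=.001);guess=f.x
    return guess,len(Q),np.std(f.fun)
if __name__=='__main__':
    s=telemetry.observe();R0=R.from_euler('xyz',s['tool_rot'])
    g=s['position']+R0.apply([-.066,0,-.016]);print('expect',g)
    for c in ['side','top']:
        q,n,e=ballfit(c,np.load(f'pics/{c}1d.npy'),g,.033);print(c,q,n,e,'tool',R0.inv().apply(q-s['position']))
E
python3 ballfit.py
```

```text
expect [ 0.40133081 -0.18414267  0.25746466]
side [ 0.40373131 -0.18464698  0.25693483] 514 0.002053484881770806 tool [-6.34942296e-02  9.23881507e-06 -1.58639219e-02]
top [ 0.40108694 -0.184548    0.25739336] 1 0.0 tool [-0.0661438   0.00044618 -0.01590465]
```

```bash
cat >> h.py <<'E'
def rows(wps,a=.0655,lift=.003):
    s=telemetry.observe();R0=R.from_euler('xyz',s['tool_rot'])
    out=[]
    for b,yaw,rise in wps:
        p,M=tcp_for(b,yaw,rise,a,lift)
        out.append(np.r_[R0.inv().apply(p-s['position']),(R0.inv()*M).as_rotvec()])
    for o in out: print(np.round(o,4).tolist())
def interp(b0,y0,r0,b1,y1,r1,n):
    t=np.linspace(0,1,n+1)[1:];t=t*t*(3-2*t)
    return [(np.array(b0)+(np.array(b1)-b0)*k,y0+(y1-y0)*k,r0+(r1-r0)*k) for k in t]
E
python3 -c "
from h import *
w=interp((.401,-.184,.257),-11.6,-9,(.6333,.2639,.215),128.5,43,20)
rows(w)"
```

```text
[0.0004, -0.0048, 0.0001, -0.0025, 0.008, -0.0183]
[0.0035, -0.018, -0.0007, -0.0097, 0.0268, -0.0686]
[0.008, -0.039, -0.0019, -0.019, 0.0565, -0.1481]
[0.0132, -0.0668, -0.0035, -0.0278, 0.0953, -0.2537]
[0.0184, -0.1003, -0.0052, -0.0329, 0.1415, -0.3817]
[0.0228, -0.1383, -0.007, -0.0313, 0.1929, -0.5289]
[0.0261, -0.1794, -0.0087, -0.0203, 0.2469, -0.6913]
[0.0278, -0.222, -0.0104, 0.002, 0.3009, -0.865]
[0.0279, -0.2647, -0.0118, 0.0372, 0.3518, -1.046]
[0.0267, -0.3062, -0.0131, 0.0855, 0.3968, -1.2299]
[0.0248, -0.3452, -0.0142, 0.1463, 0.4334, -1.4125]
[0.0228, -0.3809, -0.0153, 0.2182, 0.4596, -1.5892]
[0.0211, -0.413, -0.0163, 0.2984, 0.4742, -1.7561]
[0.0202, -0.4411, -0.0173, 0.3833, 0.4772, -1.9092]
[0.0203, -0.4652, -0.0182, 0.4685, 0.4697, -2.0449]
[0.0212, -0.4853, -0.0192, 0.5491, 0.4545, -2.1605]
[0.0227, -0.5014, -0.02, 0.6201, 0.435, -2.2536]
[0.0243, -0.5133, -0.0207, 0.6763, 0.4159, -2.3223]
[0.0255, -0.5208, -0.0211, 0.7129, 0.4017, -2.3649]
[0.0259, -0.5233, -0.0213, 0.7259, 0.3964, -2.3797]
```

Request:
{"fn": "carry_out", "kwargs": {
  "series": [
    [0.0004,-0.005,0,-0.0025,0.008,-0.018,255],
    [0.0035,-0.018,-0.001,-0.01,0.027,-0.069,255],
    [0.008,-0.039,-0.002,-0.019,0.0565,-0.148,255],
    [0.013,-0.067,-0.0035,-0.028,0.095,-0.254,255],
    [0.018,-0.1,-0.005,-0.033,0.1415,-0.382,255],
    [0.023,-0.138,-0.007,-0.031,0.193,-0.529,255],
    [0.026,-0.179,-0.009,-0.02,0.247,-0.691,255],
    [0.028,-0.222,-0.0105,0.002,0.301,-0.865,255],
    [0.028,-0.265,-0.012,0.037,0.352,-1.046,255],
    [0.027,-0.306,-0.013,0.0855,0.397,-1.23,255]
  ]
}}

```text
clock: 8.45
position: [0.5525, 0.0999, 0.2411]
tool_rot: [3.139, -0.297, 1.02]
force: [0.4, -0.9, -4.2]
grip_width: 0.0184
```

```bash
python3 -c "
from h import *
st()
w=interp((.401,-.184,.257),-11.6,-9,(.6333,.2639,.215),128.5,43,20)[10:]
rows(w)"
```

```text
{'clock': 8.45, 'position': [0.5525, 0.0999, 0.2411], 'tool_rot': [3.1388, -0.2967, 1.0201], 'qpos': [-0.5018, 0.3602, 0.4469, 1.9406, -0.5729, 0.7701, -0.2487], 'force': [0.3667, -0.9015, -4.1593], 'moment': [-0.4536, 0.1974, 0.0004], 'grip_width': 0.0184}
[0.0324, -0.0137, 0.0097, 0.0621, 0.0679, -0.1728]
[0.0643, -0.0277, 0.018, 0.1316, 0.1334, -0.3383]
[0.093, -0.04, 0.0254, 0.2088, 0.1941, -0.493]
[0.1183, -0.0502, 0.032, 0.2901, 0.2482, -0.6339]
[0.1404, -0.0583, 0.0378, 0.3717, 0.2945, -0.7585]
[0.159, -0.0641, 0.0426, 0.4489, 0.332, -0.8645]
[0.1742, -0.0681, 0.0467, 0.5168, 0.3608, -0.95]
[0.1856, -0.0706, 0.0497, 0.5707, 0.381, -1.0134]
[0.1927, -0.072, 0.0516, 0.606, 0.393, -1.0529]
[0.1953, -0.0724, 0.0523, 0.6185, 0.397, -1.0666]
```

Request:
{"fn": "carry_out", "kwargs": {
  "series": [
    [0.0324,-0.0137,0.0097,0.062,0.068,-0.173,255],
    [0.064,-0.028,0.018,0.132,0.133,-0.338,255],
    [0.093,-0.04,0.025,0.209,0.194,-0.493,255],
    [0.118,-0.05,0.032,0.29,0.248,-0.634,255],
    [0.14,-0.058,0.038,0.372,0.2945,-0.7585,255],
    [0.159,-0.064,0.0426,0.449,0.332,-0.8645,255],
    [0.174,-0.068,0.0467,0.517,0.361,-0.95,255],
    [0.1856,-0.0706,0.0497,0.571,0.381,-1.013,255],
    [0.193,-0.072,0.0516,0.606,0.393,-1.053,255],
    [0.195,-0.0725,0.0523,0.6185,0.397,-1.0666,255]
  ]
}}

```text
clock: 9.7
position: [0.5984, 0.3077, 0.2462]
tool_rot: [-3.137, -0.751, 2.233]
force: [-0.0, 0.3, -2.5]
grip_width: 0.0186
```

Request:
{"fn": "carry_out", "kwargs": {
  "series": [
    [0,0,0,0,0,0,255],
    [0,0,0,0,0,0,255],
    [0,0,0,0,0,0,255]
  ]
}}

```text
clock: 10.07
position: [0.5988, 0.3062, 0.2473]
tool_rot: [-3.137, -0.75, 2.23]
force: [-0.2, 1.5, -3.5]
grip_width: 0.0181
```

```bash
cat > chk.py <<'E'
import sys
from h import *
from ballfit import ballfit
tag,Rad=sys.argv[1],float(sys.argv[2])
s=st();R0=R.from_euler('xyz',s['tool_rot'])
g=s['position']+R0.apply([-.0655,0,-.016]);print('expect ball',np.round(g,4),'rise',np.degrees(-s['tool_rot'][1]),'yaw',np.degrees(s['tool_rot'][2]))
for c in ['side','top']:
    im,d=imaging.grab_frame(c);cv2.imwrite(f'pics/{c}{tag}.png',im);np.save(f'pics/{c}{tag}d.npy',d)
    q,n,e=ballfit(c,d,g,Rad);print(c,np.round(q,4),n,round(e,4))
wgrab(tag)
im=cv2.imread(f'pics/side{tag}.png');cv2.imwrite(f'pics/side{tag}c.png',cv2.resize(im[120:290,220:420],None,fx=3.5,fy=3.5,interpolation=cv2.INTER_CUBIC))
E
python3 chk.py p1 .033; python3 -c "
from h import *
rows([((.6333,.2639,.215),128.5,43)])"
```

```text
{'clock': 10.075, 'position': [0.5988, 0.3062, 0.2473], 'tool_rot': [-3.1375, -0.7504, 2.2299], 'qpos': [-0.2537, 0.7948, -0.0005, 1.2823, -0.6804, 1.4541, 0.6269], 'force': [-0.1685, 1.5064, -3.4665], 'moment': [-0.8892, -0.7285, 0.0462], 'grip_width': 0.0181}
expect ball [0.6349 0.2597 0.2143] rise 42.99424761351716 yaw 127.76577034433119
side [0.6376 0.259  0.214 ] 276 0.0023
top [0.6333 0.2614 0.2146] 37 0.0017
[0.0037, 0.0005, 0.0023, 0.0043, -0.0002, -0.0093]
```

View pics/sidep1c.png

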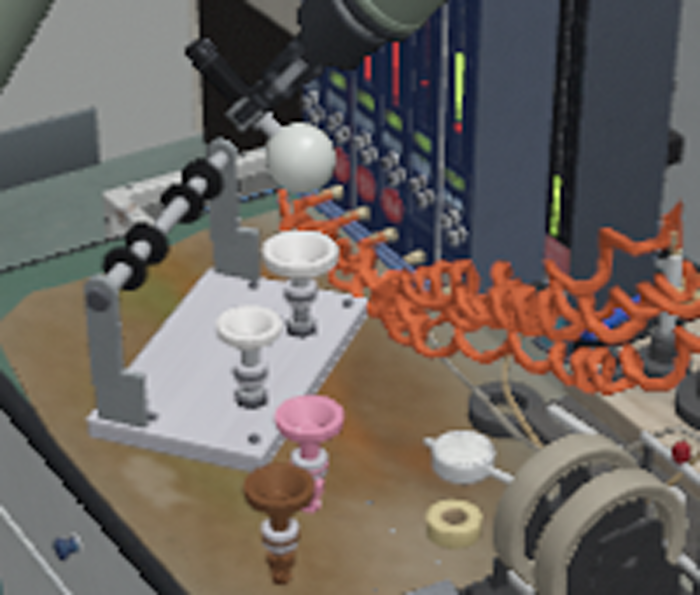

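View pics/wp1.png

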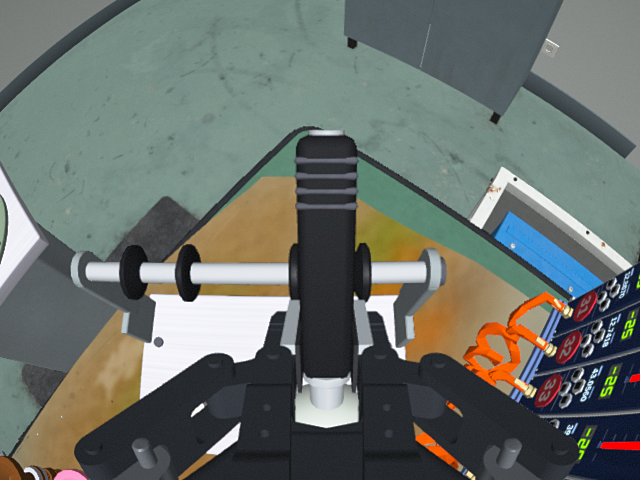

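Request:
{"fn": "carry_out", "kwargs": {
  "series": [
    [0.002,0.0005,0.003,0.002,0,-0.005,255],
    [-0.004,0.0005,0.01,0.0043,0,-0.0093,255],
    [-0.012,0.0005,0.019,0.0043,0,-0.0093,255],
    [-0.02,0.0005,0.028,0.0043,0,-0.0093,255],
    [-0.028,0.0005,0.0365,0.0043,0,-0.0093,255],
    [-0.036,0.0005,0.045,0.0043,0,-0.0093,255],
    [-0.042,0.0005,0.0512,0.0043,0,-0.0093,255],
    [-0.0455,0.0005,0.055,0.0043,0,-0.0093,255],
    [-0.0455,0.0005,0.055,0.0043,0,-0.0093,255],
    [-0.0455,0.0005,0.055,0.0043,0,-0.0093,255]
  ]
}}

```text
clock: 11.48
position: [0.5966, 0.31, 0.1761]
tool_rot: [3.141, -0.751, 2.243]
force: [-0.8, -0.7, -3.3]
grip_width: 0.0187
```

```bash
python3 chk.py p2 .033
python3 - <<'E'
from h import *
rows([((.6330,.2637,.1415),128.5,43)])
for i in range(3):
    imaging.grab_frame('side');print(np.round(telemetry.observe()['force'],2))
E
```

```text
{'clock': 11.475, 'position': [0.5966, 0.31, 0.1761], 'tool_rot': [3.1411, -0.7508, 2.2434], 'qpos': [-0.2533, 0.8692, -0.0128, 1.3257, -0.6848, 1.3592, 0.7027], 'force': [-0.7557, -0.6656, -3.2995], 'moment': [-0.9096, -0.7182, -0.0518], 'grip_width': 0.0187}
expect ball [0.6332 0.264  0.1431] rise 43.01833485164414 yaw 128.53921699677625
side [0.6361 0.2637 0.1423] 259 0.0024
top [0.6384 0.2759 0.1503] 21 0.0018
[-0.0011, -0.0003, 0.0011, -0.0, -0.0003, 0.0004]
[ 0.36 -1.02 -3.24]
[ 0.01 -0.09 -3.02]
[ 0.61  0.36 -2.71]
```

View pics/sidep2c.png

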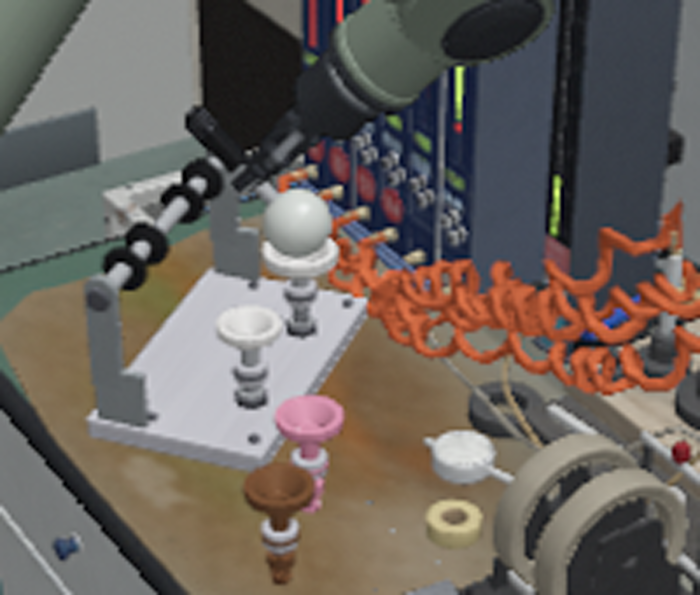

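Request:
{"fn": "carry_out", "kwargs": {
  "series": [
    [-0.0007,0,0.0007,0,0,0,255],
    [-0.0014,0,0.0015,0,0,0,255],
    [-0.0021,0,0.0022,0,0,0,255],
    [-0.0028,0,0.0029,0,0,0,255],
    [-0.0034,0,0.0037,0,0,0,255],
    [-0.0041,0,0.0044,0,0,0,255]
  ]
}}

```text
clock: 12.52
position: [0.5964, 0.3099, 0.1696]
tool_rot: [-3.141, -0.751, 2.243]
force: [-0.0, 0.7, -3.8]
grip_width: 0.0185
```

```bash
cat > feel.py <<'E'
from h import *
F=[];M=[]
for i in range(5):
    imaging.grab_frame('top');s=telemetry.observe();F.append(s['force']);M.append(s['moment'])
R0=R.from_euler('xyz',s['tool_rot']);b=s['position']+R0.apply([-.0655,0,-.016])
print('t',s['clock'],'F',np.round(np.mean(F,0),2),'+-',np.round(np.std(F,0),2),'M',np.round(np.mean(M,0),3),'Mtool',np.round(R0.inv().apply(np.mean(M,0)),3),'ball',np.round(b,4),'rise',round(np.degrees(-s['tool_rot'][1]),1))
E
python3 feel.py
```

```text
t 12.775 F [ 0.25 -0.03 -3.02] +- [0.3  0.32 0.51] M [-0.92  -0.744  0.007] Mtool [-0.002 -1.183 -0.011] ball [0.6331 0.2639 0.1367] rise 43.0
```

Still free (weight ≈ −3 N). Continue down gently.

Request:
{"fn": "carry_out", "kwargs": {
  "series": [
    [-0.0007,0,0.0007,0,0,0,255],
    [-0.0014,0,0.0015,0,0,0,255],
    [-0.0021,0,0.0022,0,0,0,255],
    [-0.0021,0,0.0022,0,0,0,255]
  ]
}}

```text
clock: 13.28
position: [0.5965, 0.3099, 0.1666]
tool_rot: [-3.141, -0.751, 2.243]
force: [1.2, -0.6, -2.3]
grip_width: 0.0186
```

```bash
python3 feel.py
```

```text
t 13.525 F [ 0.67 -0.05 -2.05] +- [0.52 0.32 0.29] M [-0.813 -0.843 -0.088] Mtool [-0.172 -1.161 -0.04 ] ball [0.6331 0.2639 0.1337] rise 43.0
```

Request:
{"fn": "carry_out", "kwargs": {
  "series": [
    [0,0.0008,0,0,0,0,255],
    [0,0.0015,0,0,0,0,255],
    [0,0.0015,0,0,0,0,255]
  ]
}}

```text
clock: 13.9
position: [0.5976, 0.3108, 0.1665]
tool_rot: [-3.141, -0.751, 2.243]
force: [0.8, -1.3, -2.7]
grip_width: 0.0182
```

```bash
python3 feel.py
```

```text
t 14.15 F [ 0.71 -0.47 -2.32] +- [0.21 0.43 0.35] M [-0.962 -0.856 -0.041] Mtool [-0.08  -1.286 -0.018] ball [0.6342 0.2648 0.1336] rise 43.0
```

Request:
{"fn": "carry_out", "kwargs": {
  "series": [
    [-0.0005,0.0002,-0.0005,0,0,0,255],
    [-0.0009,0.0005,-0.0008,0,0,0,255],
    [-0.0009,0.0005,-0.0008,0,0,0,255]
  ]
}}

```text
clock: 14.52
position: [0.5987, 0.3102, 0.1665]
tool_rot: [-3.141, -0.751, 2.243]
force: [-0.3, -0.2, -2.5]
grip_width: 0.0185
```

```bash
python3 feel.py
```

```text
t 14.775 F [-0.14 -0.06 -2.89] +- [0.38 0.25 0.41] M [-0.935 -0.764  0.004] Mtool [-0.009 -1.207 -0.013] ball [0.6354 0.2642 0.1336] rise 43.0
```

Request:
{"fn": "carry_out", "kwargs": {
  "series": [
    [-0.0007,0,0.0007,0,0,0,255],
    [-0.0014,0,0.0015,0,0,0,255],
    [-0.002,0,0.0022,0,0,0,255],
    [-0.002,0,0.0022,0,0,0,255]
  ]
}}

```text
clock: 15.28
position: [0.5988, 0.3102, 0.1636]
tool_rot: [-3.141, -0.751, 2.243]
force: [-0.0, -0.5, -0.9]
grip_width: 0.0183
```

```bash
python3 feel.py
```

```text
t 15.525 F [ 0.81 -1.36 -1.2 ] +- [0.52 0.56 0.48] M [-1.021 -0.631  0.069] Mtool [ 0.151 -1.192  0.047] ball [0.6354 0.2642 0.1307] rise 43.0
```

Request:
{"fn": "carry_out", "kwargs": {
  "series": [
    [-0.0005,-0.0003,-0.0005,0,0,0,255],
    [-0.001,-0.0006,-0.0009,0,0,0,255],
    [-0.001,-0.0006,-0.0009,0,0,0,255]
  ]
}}

```text
clock: 15.9
position: [0.599, 0.3092, 0.1637]
tool_rot: [-3.142, -0.752, 2.243]
force: [-0.6, 1.7, -0.8]
grip_width: 0.0188
```

```bash
python3 feel.py
```

```text
t 16.15 F [ 0.08  2.69 -1.13] +- [0.33 0.42 0.38] M [-0.233 -0.589 -0.125] Mtool [-0.316 -0.549 -0.124] ball [0.6356 0.263  0.1306] rise 43.0
```

Request:
{"fn": "carry_out", "kwargs": {
  "series": [
    [0.0003,0.0003,0.0003,0,0,0,255],
    [0.0006,0.0005,0.0005,0,0,0,255],
    [0.0006,0.0005,0.0005,0,0,0,255]
  ]
}}

```text
clock: 16.52
position: [0.5991, 0.3095, 0.1636]
tool_rot: [-3.141, -0.751, 2.243]
force: [-0.1, 0.1, -1.3]
grip_width: 0.0186
```

```bash
python3 feel.py
```

```text
t 16.775 F [-0.39 -0.2  -1.22] +- [0.6  0.51 0.41] M [-0.833 -0.571  0.016] Mtool [ 0.063 -1.008  0.038] ball [0.6357 0.2635 0.1306] rise 43.0
```

```bash
python3 -c "
from h import *
rows([((.6357,.2635,.1306),128.53,r) for r in (43,41,39,37,35,33,31,29,27)])"
```

```text
[-0.0001, -0.0, 0.0, -0.0, -0.0003, -0.0004]
[-0.0007, -0.0, 0.0023, -0.0, -0.0352, -0.0004]
[-0.0013, -0.0, 0.0045, -0.0001, -0.0701, -0.0004]
[-0.0021, -0.0, 0.0068, -0.0001, -0.105, -0.0004]
[-0.0029, -0.0, 0.009, -0.0001, -0.1399, -0.0004]
[-0.0038, -0.0, 0.0111, -0.0001, -0.1748, -0.0004]
[-0.0048, -0.0, 0.0133, -0.0001, -0.2097, -0.0004]
[-0.0059, -0.0, 0.0154, -0.0001, -0.2446, -0.0004]
[-0.007, -0.0, 0.0174, -0.0001, -0.2796, -0.0004]
```

Request:
{"fn": "carry_out", "kwargs": {
  "series": [
    [-0.0006,0,0.0023,0,-0.035,0,255],
    [-0.0013,0,0.0045,0,-0.07,0,255],
    [-0.0021,0,0.0068,0,-0.105,0,255],
    [-0.0029,0,0.009,0,-0.14,0,255],
    [-0.0038,0,0.0111,0,-0.175,0,255],
    [-0.0048,0,0.0133,0,-0.21,0,255],
    [-0.0059,0,0.0154,0,-0.245,0,255],
    [-0.007,0,0.0174,0,-0.28,0,255],
    [-0.007,0,0.0174,0,-0.28,0,255]
  ]
}}

```text
clock: 17.9
position: [0.5945, 0.3156, 0.1463]
tool_rot: [3.142, -0.47, 2.244]
force: [0.8, -0.8, -1.1]
grip_width: 0.0187
```

```bash
python3 feel.py;python3 chk.py p3 .033
```

```text
t 18.15 F [-0.64  0.28 -1.37] +- [0.59 0.56 0.39] M [-0.5   -0.311  0.03 ] Mtool [ 0.074 -0.584  0.004] ball [0.6357 0.2635 0.1305] rise 27.0
{'clock': 18.15, 'position': [0.5948, 0.3149, 0.146], 'tool_rot': [-3.1412, -0.4716, 2.2425], 'qpos': [-0.4116, 0.7966, 0.0825, 1.4273, -0.5584, 1.1478, 0.6157], 'force': [-1.2015, 0.8043, -1.1879], 'moment': [-0.4379, -0.2638, -0.0032], 'grip_width': 0.0186}
expect ball [0.6357 0.2635 0.1305] rise 27.01800440395213 yaw 128.48823986861225
side [0.6384 0.2627 0.1299] 273 0.0024
top [0.6357 0.2635 0.1305] 0 nan
  ret = _var(a, axis=axis, dtype=dtype, out=out, ddof=ddof,
  arrmean = um.true_divide(arrmean, div, out=arrmean,
  ret = ret.dtype.type(ret / rcount)
```

View pics/sidep3c.png

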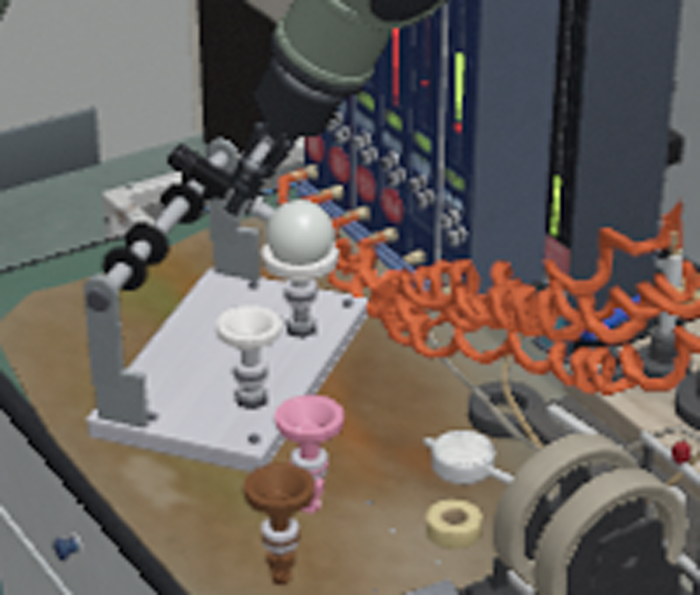

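View pics/wp3.png

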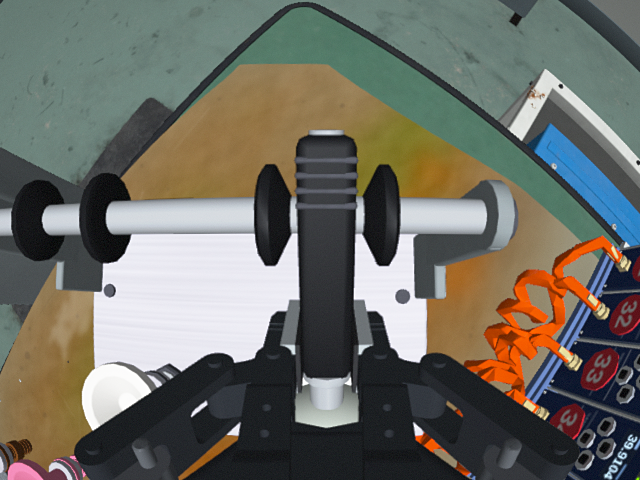

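```bash
python3 -c "
from h import *
rows([((.6357,.2635,.1306),128.53,r) for r in (26,25,24,23,22)])"
```

```text
[-0.0004, -0.0001, 0.0011, -0.0002, -0.0176, -0.0005]
[-0.0007, -0.0001, 0.0022, -0.0002, -0.0351, -0.0005]
[-0.001, -0.0001, 0.0033, -0.0002, -0.0525, -0.0005]
[-0.0014, -0.0001, 0.0045, -0.0002, -0.07, -0.0005]
[-0.0017, -0.0001, 0.0056, -0.0002, -0.0874, -0.0005]
```

Request:
{"fn": "carry_out", "kwargs": {
  "series": [
    [-0.0006,0,0.001,0,-0.0175,0,255],
    [-0.0012,0,0.002,0,-0.035,0,255],
    [-0.0018,0,0.003,0,-0.0525,0,255],
    [-0.0018,0,0.003,0,-0.0525,0,255]
  ]
}}

```text
clock: 18.8
position: [0.5947, 0.3152, 0.1427]
tool_rot: [-3.141, -0.418, 2.244]
force: [-2.5, 2.0, -1.0]
grip_width: 0.0187
```

```bash
python3 feel.py
```

```text
t 19.05 F [-2.55  2.02 -1.29] +- [0.24 0.33 0.34] M [0.073 0.133 0.015] Mtool [0.06 0.14 0.01] ball [0.6362 0.263  0.1307] rise 24.0
```

Request:
{"fn": "carry_out", "kwargs": {
  "series": [
    [0.0004,0,0.0002,0,0,0,255],
    [0.0008,0,0.0003,0,0,0,255],
    [0.0004,0,0.0014,0,-0.0175,0,255],
    [0.0004,0,0.0014,0,-0.0175,0,255]
  ]
}}

```text
clock: 19.55
position: [0.5943, 0.3157, 0.1415]
tool_rot: [-3.141, -0.4, 2.243]
force: [-1.5, 0.6, -1.7]
grip_width: 0.0184
```

```bash
python3 feel.py
```

```text
t 19.8 F [-1.43  1.2  -1.08] +- [0.26 0.34 0.44] M [-0.22  -0.077  0.006] Mtool [ 0.073 -0.22   0.024] ball [0.6358 0.2635 0.1307] rise 23.0
```

Request:
{"fn": "carry_out", "kwargs": {
  "series": [
    [0.0005,0,0.0002,0,0,0,255],
    [0.0002,0,0.0013,0,-0.0175,0,255],
    [0.0002,0,0.0013,0,-0.0175,0,255]
  ]
}}

```text
clock: 20.18
position: [0.5945, 0.3156, 0.1411]
tool_rot: [3.141, -0.382, 2.243]
force: [0.5, -4.8, 6.2]
grip_width: 0.0188
```

```bash
python3 feel.py
```

```text
t 20.425 F [-0.34 -4.52  6.57] +- [0.22 0.61 0.39] M [-0.453  0.42   0.285] Mtool [ 0.673 -0.093 -0.037] ball [0.636  0.2634 0.1315] rise 21.9
```

Request:
{"fn": "carry_out", "kwargs": {
  "series": [
    [0.0002,0,-0.0008,0,0.012,0,255],
    [0.0002,0,-0.0008,0,0.012,0,255]
  ]
}}

```text
clock: 20.68
position: [0.5941, 0.3158, 0.1411]
tool_rot: [-3.141, -0.395, 2.243]
force: [-0.2, -1.8, -0.6]
grip_width: 0.0188
```

```bash
python3 feel.py
```

```text
t 20.925 F [ 0.48 -2.27  0.32] +- [0.59 0.67 0.29] M [-0.771 -0.352  0.066] Mtool [ 0.215 -0.822  0.018] ball [0.6356 0.2637 0.1307] rise 22.6
```

Request:
{"fn": "carry_out", "kwargs": {
  "series": [
    [-0.0006,-0.0004,-0.0002,0,0,0,255],
    [-0.0006,-0.0004,-0.0002,0,0,0,255]
  ]
}}

```text
clock: 21.18
position: [0.594, 0.3156, 0.1412]
tool_rot: [-3.142, -0.396, 2.243]
force: [0.7, 0.5, -0.8]
grip_width: 0.0184
```

```bash
python3 feel.py
```

```text
t 21.425 F [ 0.31  1.97 -1.57] +- [0.6  0.5  0.11] M [-0.133 -0.424 -0.031] Mtool [-0.242 -0.368 -0.067] ball [0.6355 0.2634 0.1307] rise 22.7
```

Request:
{"fn": "carry_out", "kwargs": {
  "series": [
    [0.0001,0.0002,0.0005,0,-0.006,0,255],
    [0.0001,0.0002,0.0005,0,-0.006,0,255],
    [0.0001,0.0002,0.0005,0,-0.006,0,195],
    [0.0001,0.0002,0.0005,0,-0.006,0,185],
    [0.0001,0.0002,0.0005,0,-0.006,0,175],
    [0.0001,0.0002,0.0005,0,-0.006,0,165],
    [0.0001,0.0002,0.0005,0,-0.006,0,150],
    [0.0001,0.0002,0.0005,0,-0.006,0,130],
    [0.0001,0.0002,0.0005,0,-0.006,0,120]
  ],
  "force": 20
}}

```text
clock: 22.55
position: [0.5941, 0.3156, 0.1408]
tool_rot: [-3.141, -0.389, 2.243]
force: [-0.6, -0.4, -1.4]
grip_width: 0.045
```

```bash
python3 feel.py; python3 chk.py p4 .033 2>/dev/null
```

```text
t 22.8 F [ 0.39 -0.02  0.44] +- [0.59 0.37 0.56] M [-0.294 -0.263 -0.015] Mtool [-0.027 -0.394  0.005] ball [0.6356 0.2634 0.1307] rise 22.3
{'clock': 22.8, 'position': [0.5941, 0.3156, 0.1408], 'tool_rot': [-3.1414, -0.3895, 2.243], 'qpos': [-0.4662, 0.7772, 0.1154, 1.4559, -0.5155, 1.0916, 0.5764], 'force': [0.0823, -0.5836, 1.0551], 'moment': [-0.3066, -0.2522, -0.0501], 'grip_width': 0.0451}
expect ball [0.6356 0.2634 0.1307] rise 22.313905684414372 yaw 128.51540893591363
side [0.6378 0.2617 0.1303] 287 0.0025
top [0.6333 0.2626 0.1063] 40 0.0015
```

View pics/wp4.png

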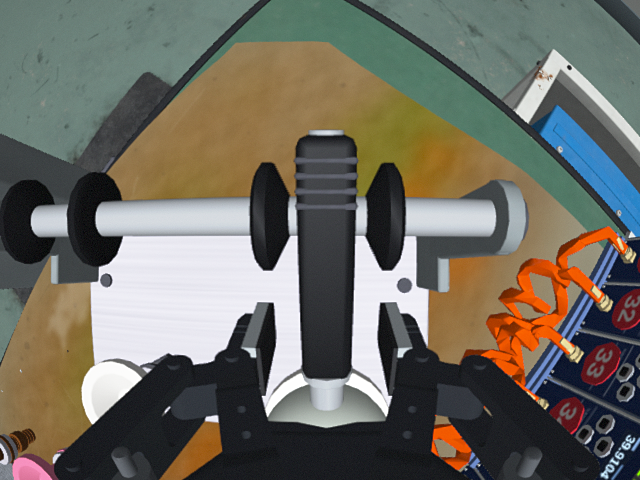

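View pics/sidep4c.png

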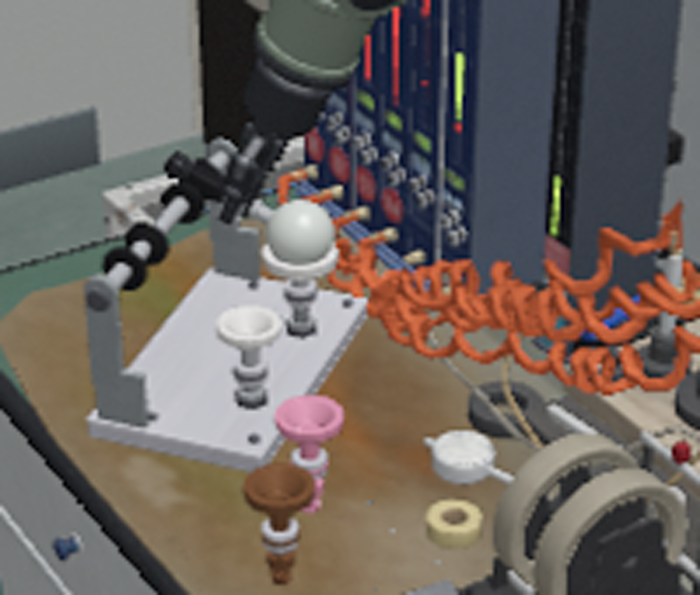

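Request:
{"fn": "carry_out", "kwargs": {
  "series": [
    [0,0,-0.01,0,0,0,110],
    [0,0,-0.03,0,0,0,90],
    [0,0,-0.06,0,0,0,60],
    [0,0,-0.1,0,0,0,30],
    [0,0,-0.14,0,0,0,0],
    [0,0,-0.16,0,0,0,0]
  ]
}}

```text
clock: 23.7
position: [0.6333, 0.2667, 0.2925]
tool_rot: [3.138, -0.387, 2.243]
force: [0.3, -0.6, -0.5]
grip_width: 0.0855
```

Run:
```python
from h import *
s=st()
R0=R.from_euler('xyz',s['tool_rot'])
# waypoints for TCP -> over small handle, 60 mm back
p1,M1=tcp_for((.3926,-.300,.032),-0.3,-6,a=.066,lift=.005,back=.06)
p0=s['position'];y0,r0=np.degrees(s['tool_rot'][2]),np.degrees(-s['tool_rot'][1])
t=np.linspace(0,1,19)[1:];t=t*t*(3-2*t)
H=R.from_euler('x',180,degrees=True)
for k in t:
    p=p0+(p1-p0)*k; p[2]=p0[2]+(p1[2]-p0[2])*max(0,(k-.4)/.6)
    M=Rh(y0+(-.3-y0)*k,r0+(-6-r0)*k)*H
    print(np.round(np.r_[R0.inv().apply(p-p0),(R0.inv()*M).as_rotvec()],3).tolist())
print(p1,M1.as_euler('xyz'))
im,d=imaging.grab_frame('side');cv2.imwrite('pics/side5.png',im[120:290,220:420]);np.save('pics/side5d.npy',d)
im,d=imaging.grab_frame('top');cv2.imwrite('pics/top5.png',im);np.save('pics/top5d.npy',d)
from ballfit import ballfit
print(ballfit('top',d,np.array([.634,.263,.131]),.033))
```

```text
{'clock': 23.7, 'position': [0.6333, 0.2667, 0.2925], 'tool_rot': [3.1384, -0.3875, 2.2429], 'qpos': [-0.4054, 0.6788, 0.1664, 1.2407, -0.4668, 1.4083, 0.5229], 'force': [0.3309, -0.6302, -0.464], 'moment': [-0.2689, -0.2403, 0.0054], 'grip_width': 0.0855}
[-0.003, -0.004, -0.001, -0.004, -0.004, 0.019]
[-0.011, -0.017, -0.004, -0.025, -0.017, 0.072]
[-0.023, -0.036, -0.01, -0.057, -0.037, 0.155]
[-0.039, -0.061, -0.016, -0.096, -0.062, 0.266]
[-0.059, -0.092, -0.024, -0.139, -0.092, 0.4]
[-0.081, -0.126, -0.033, -0.182, -0.125, 0.553]
[-0.105, -0.163, -0.043, -0.224, -0.159, 0.721]
[-0.133, -0.203, -0.048, -0.261, -0.191, 0.901]
[-0.17, -0.243, -0.03, -0.292, -0.221, 1.087]
[-0.208, -0.283, -0.013, -0.315, -0.247, 1.275]
[-0.244, -0.323, 0.005, -0.33, -0.266, 1.46]
[-0.279, -0.36, 0.021, -0.338, -0.278, 1.637]
[-0.311, -0.395, 0.036, -0.34, -0.284, 1.8]
[-0.339, -0.425, 0.049, -0.337, -0.284, 1.945]
[-0.363, -0.45, 0.06, -0.331, -0.28, 2.066]
[-0.381, -0.47, 0.069, -0.324, -0.275, 2.159]
[-0.392, -0.482, 0.074, -0.319, -0.269, 2.218]
[-0.396, -0.487, 0.076, -0.317, -0.267, 2.238]
[ 0.46304579 -0.30036886  0.07084913] [ 3.14159265  0.10471976 -0.00523599]
(array([0.634, 0.263, 0.131]), 0, np.float64(nan))
  ret = _var(a, axis=axis, dtype=dtype, out=out, ddof=ddof,
  arrmean = um.true_divide(arrmean, div, out=arrmean,
  ret = ret.dtype.type(ret / rcount)
```

Request:
{"fn": "carry_out", "kwargs": {
  "series": [
    [-0.003,-0.004,-0.001,-0.004,-0.004,0.019,0],
    [-0.011,-0.017,-0.004,-0.025,-0.017,0.072,0],
    [-0.023,-0.036,-0.01,-0.057,-0.037,0.155,0],
    [-0.039,-0.061,-0.016,-0.096,-0.062,0.266,0],
    [-0.059,-0.092,-0.024,-0.139,-0.092,0.4,0],
    [-0.081,-0.126,-0.033,-0.182,-0.125,0.553,0],
    [-0.105,-0.163,-0.043,-0.224,-0.159,0.721,0],
    [-0.13,-0.203,-0.054,-0.261,-0.191,0.901,0],
    [-0.156,-0.243,-0.064,-0.292,-0.221,1.087,0],
    [-0.181,-0.283,-0.075,-0.315,-0.247,1.275,0]
  ]
}}

```text
clock: 25.05
position: [0.531, -0.0628, 0.2892]
tool_rot: [-3.139, -0.098, 0.933]
force: [0.8, 0.0, -0.1]
grip_width: 0.0851
```

Run:
```python
from h import *
st()
p,M=tcp_for((.3926,-.300,.032),-0.3,-6,a=.066,lift=.005,back=.18);print(p);go(p,M)
```

```text
{'clock': 25.05, 'position': [0.531, -0.0628, 0.2892], 'tool_rot': [-3.1385, -0.098, 0.9335], 'qpos': [-0.422, 0.3432, 0.6291, 1.8269, -0.3408, 1.018, -0.2845], 'force': [0.7808, 0.0303, -0.0725], 'moment': [-0.0746, 0.0432, 0.0172], 'grip_width': 0.0851}
[ 0.47558903 -0.30043453  0.19019176]
shift [-0.2326  0.0971  0.0763] turn [ 3.000e-04 -1.862e-01  9.405e-01]
```

Request:
{"fn": "carry_out", "kwargs": {
  "series": [
    [-0.03,0.013,0.005,0,-0.025,0.12,0],
    [-0.07,0.03,0.015,0,-0.055,0.28,0],
    [-0.11,0.046,0.028,0,-0.09,0.45,0],
    [-0.15,0.063,0.042,0,-0.12,0.62,0],
    [-0.19,0.08,0.058,0,-0.15,0.78,0],
    [-0.22,0.092,0.07,0,-0.175,0.9,0],
    [-0.2326,0.097,0.076,0,-0.186,0.94,0],
    [-0.2326,0.097,0.076,0,-0.186,0.94,0]
  ]
}}

```text
clock: 26.05
position: [0.4782, -0.2993, 0.1901]
tool_rot: [-3.141, 0.104, 0.002]
force: [0.5, 0.5, 0.0]
grip_width: 0.0849
```

Run:
```python
from h import *
st();wgrab('g3')
p,M=tcp_for((.3926,-.300,.032),-0.3,-6,a=.066,lift=.005);print(p);go(p,M)
```

```text
{'clock': 26.05, 'position': [0.4782, -0.2993, 0.1901], 'tool_rot': [-3.1408, 0.1044, 0.0022], 'qpos': [-0.1088, 0.6768, 0.8361, 1.7579, -0.4953, 1.0417, -0.6579], 'force': [0.4819, 0.4637, 0.0325], 'moment': [0.0841, -0.1036, -0.0118], 'grip_width': 0.0849}
[ 0.45677417 -0.30033602  0.01117781]
shift [-0.0034  0.0018  0.1807] turn [-0.0002 -0.0015  0.0089]
```

View pics/wg3.png

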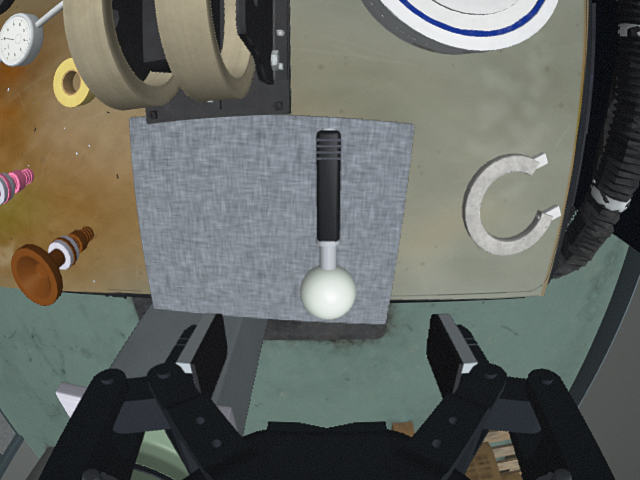

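Request:
{"fn": "carry_out", "kwargs": {
  "series": [
    [-0.001,0.001,0.02,0,0,0.004,0],
    [-0.002,0.0015,0.05,0,0,0.004,0],
    [-0.003,0.0018,0.085,0,0,0.004,0],
    [-0.0034,0.0018,0.12,0,0,0.004,0],
    [-0.0034,0.0018,0.15,0,0,0.004,0],
    [-0.0034,0.0018,0.17,0,0,0.004,0],
    [-0.0034,0.0018,0.18,0,0,0.004,60],
    [-0.0034,0.0018,0.1807,0,0,0.004,120],
    [-0.0034,0.0018,0.1807,0,0,0.004,150]
  ],
  "force": 80
}}

```text
clock: 27.22
position: [0.4572, -0.3013, 0.012]
tool_rot: [3.141, 0.102, -0.002]
force: [-0.2, 0.3, -0.2]
grip_width: 0.0353
```

Request:
{"fn": "carry_out", "kwargs": {
  "series": [
    [0,0,0,0,0,0,255],
    [0,0,0,0,0,0,255],
    [0,0,0,0,0,0,255],
    [0,0,0,0,0,0,255]
  ]
}}

```text
clock: 27.72
position: [0.4571, -0.3014, 0.012]
tool_rot: [3.141, 0.102, -0.002]
force: [-0.3, 1.2, 9.0]
grip_width: 0.0185
```

Run:
```python
from h import *
st();wgrab('g4')
```

```text
{'clock': 27.725, 'position': [0.4571, -0.3014, 0.012], 'tool_rot': [3.1413, 0.1021, -0.0022], 'qpos': [0.0316, 0.8863, 0.6246, 1.8874, -0.6933, 0.6971, -0.5031], 'force': [-0.2838, 1.168, 8.9962], 'moment': [0.2097, 0.1911, -0.1515], 'grip_width': 0.0185}
```

View pics/wg4.png

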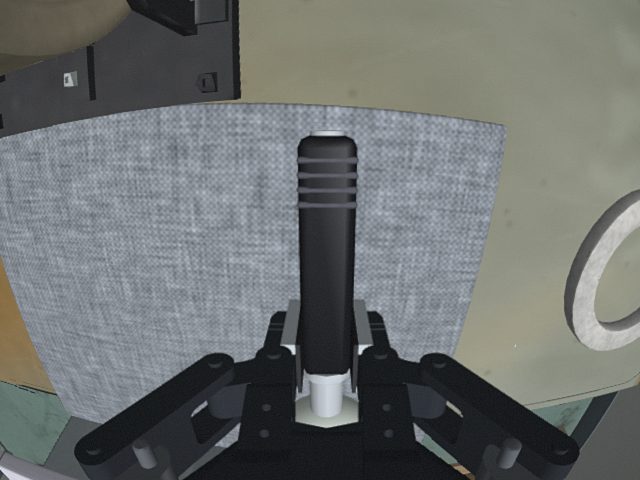

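Request:
{"fn": "carry_out", "kwargs": {
  "series": [
    [-0.0005,0,-0.006,0,0,0,255],
    [-0.002,0,-0.02,0,0,0,255],
    [-0.005,0,-0.05,0,0,0,255],
    [-0.009,0,-0.09,0,0,0,255],
    [-0.014,0,-0.135,0,0,0,255],
    [-0.018,0,-0.175,0,0,0,255],
    [-0.022,0,-0.21,0,0,0,255],
    [-0.024,0,-0.23,0,0,0,255],
    [-0.0245,0,-0.235,0,0,0,255],
    [-0.0245,0,-0.235,0,0,0,255]
  ]
}}

```text
clock: 29.02
position: [0.4564, -0.3009, 0.2473]
tool_rot: [-3.141, 0.103, -0.002]
force: [-0.3, 0.2, -3.9]
grip_width: 0.0188
```

```bash
python3 - <<'E' 2>/dev/null
from h import *
from ballfit import ballfit
s=st();R0=R.from_euler('xyz',s['tool_rot'])
g=s['position']+R0.apply([-.066,0,-.014]);print('expect',g)
for c in ['side','top']:
    im,d=imaging.grab_frame(c);cv2.imwrite(f'pics/{c}6.png',im);np.save(f'pics/{c}6d.npy',d)
    q,n,e=ballfit(c,d,g,.026);print(c,np.round(q,4),n,'tool',np.round(R0.inv().apply(q-s['position']),4))
    if c=='side': cv2.imwrite('pics/s6c.png',cv2.resize(im[130:380,200:500],None,fx=2.5,fy=2.4))
w=interp(g,-.1,-6,(.5339,.1826,.205),128.5,43,18)
rows(w[:9],.066,.005)
E
```

```text
{'clock': 29.025, 'position': [0.4564, -0.3009, 0.2473], 'tool_rot': [-3.1412, 0.1033, -0.002], 'qpos': [-0.1481, 0.5877, 0.9046, 1.7493, -0.4301, 1.1278, -0.6771], 'force': [-0.329, 0.2206, -3.8686], 'moment': [0.0224, -0.1969, -0.0295], 'grip_width': 0.0188}
expect [ 0.39219275 -0.30076691  0.26807184]
side [ 0.3941 -0.3015  0.2671] 362 tool [-0.064   0.0007 -0.0133]
top [ 0.3922 -0.3008  0.2681] 0 tool [-0.066 -0.    -0.014]
[0.0015, -0.0056, -0.0006, -0.0026, 0.0072, -0.0203]
[0.0053, -0.0216, -0.0008, -0.0075, 0.0289, -0.077]
[0.0108, -0.0466, -0.001, -0.0127, 0.0628, -0.1662]
[0.0171, -0.0795, -0.0013, -0.0149, 0.1067, -0.2834]
[0.0233, -0.1186, -0.0015, -0.0107, 0.1584, -0.4241]
[0.0286, -0.1623, -0.0016, 0.0031, 0.2149, -0.5835]
[0.0324, -0.2087, -0.0016, 0.0291, 0.273, -0.7567]
[0.0347, -0.2559, -0.0014, 0.0688, 0.3295, -0.9385]
[0.0355, -0.3022, -0.001, 0.1228, 0.3808, -1.1238]
```

View pics/s6c.png

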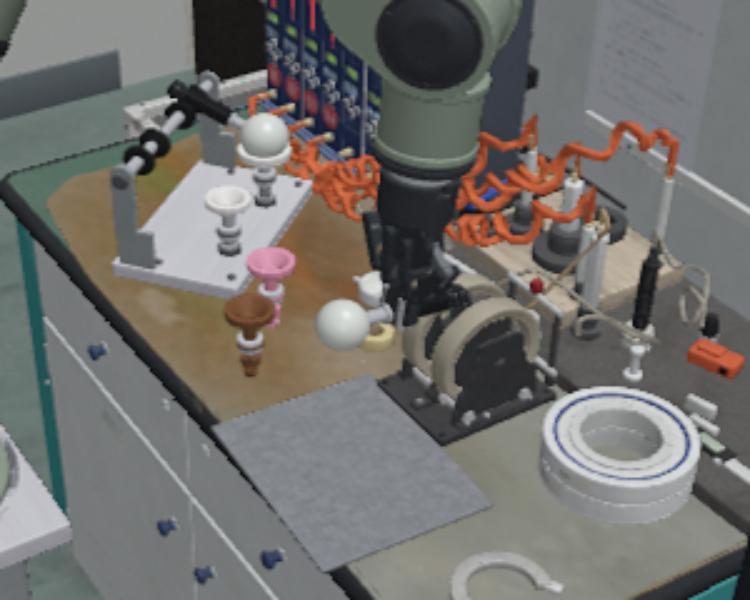

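Request:
{"fn": "carry_out", "kwargs": {
  "series": [
    [0.0015,-0.0056,-0.0006,-0.0026,0.007,-0.02,255],
    [0.005,-0.0216,-0.001,-0.0075,0.029,-0.077,255],
    [0.011,-0.0466,-0.001,-0.0127,0.063,-0.166,255],
    [0.017,-0.0795,-0.001,-0.015,0.107,-0.283,255],
    [0.0233,-0.1186,-0.0015,-0.011,0.158,-0.424,255],
    [0.0286,-0.162,-0.0016,0.003,0.215,-0.5835,255],
    [0.0324,-0.2087,-0.0016,0.029,0.273,-0.757,255],
    [0.0347,-0.256,-0.0014,0.069,0.3295,-0.9385,255],
    [0.0355,-0.302,-0.001,0.123,0.381,-1.124,255]
  ]
}}

```text
clock: 30.25
position: [0.4918, 0.0036, 0.2453]
tool_rot: [3.139, -0.32, 1.113]
force: [-0.2, -0.5, -3.5]
grip_width: 0.0185
```

```bash
python3 - <<'E' 2>/dev/null
from h import *
st()
w=interp((.3922,-.3008,.2681),-.1,-6,(.5339,.1826,.205),128.5,43,18)
rows(w[9:],.066,.005)
E
```

```text
{'clock': 30.25, 'position': [0.4918, 0.0036, 0.2453], 'tool_rot': [3.1388, -0.3197, 1.1135], 'qpos': [-0.3231, 0.2774, 0.4743, 2.0509, -0.598, 0.8255, 0.0796], 'force': [-0.2497, -0.4576, -3.537], 'moment': [-0.4328, 0.2135, -0.0227], 'grip_width': 0.0185}
[0.0349, -0.0181, 0.0132, 0.0703, 0.0741, -0.181]
[0.0687, -0.0363, 0.0249, 0.1459, 0.1421, -0.3467]
[0.099, -0.0523, 0.0355, 0.2284, 0.2045, -0.4995]
[0.1254, -0.0658, 0.0449, 0.3134, 0.259, -0.6358]
[0.1479, -0.0764, 0.053, 0.3958, 0.3043, -0.7527]
[0.1662, -0.0842, 0.0596, 0.4696, 0.3396, -0.8476]
[0.18, -0.0896, 0.0647, 0.5291, 0.3648, -0.9182]
[0.1887, -0.0927, 0.0679, 0.5684, 0.38, -0.9625]
[0.1918, -0.0937, 0.0691, 0.5824, 0.3851, -0.9779]
```

Request:
{"fn": "carry_out", "kwargs": {
  "series": [
    [0.035,-0.018,0.013,0.07,0.074,-0.181,255],
    [0.0687,-0.036,0.025,0.146,0.142,-0.347,255],
    [0.099,-0.052,0.0355,0.228,0.2045,-0.4995,255],
    [0.125,-0.066,0.045,0.313,0.259,-0.636,255],
    [0.148,-0.0764,0.053,0.396,0.304,-0.753,255],
    [0.166,-0.084,0.06,0.47,0.34,-0.8476,255],
    [0.18,-0.09,0.065,0.529,0.365,-0.918,255],
    [0.1887,-0.0927,0.068,0.568,0.38,-0.9625,255],
    [0.192,-0.0937,0.069,0.5824,0.385,-0.978,255],
    [0.192,-0.0937,0.069,0.5824,0.385,-0.978,255]
  ]
}}

```text
clock: 31.5
position: [0.5005, 0.2254, 0.2389]
tool_rot: [-3.137, -0.75, 2.231]
force: [-1.4, -0.4, -3.0]
grip_width: 0.0186
```

Request:
{"fn": "carry_out", "kwargs": {
  "series": [
    [0,0,0,0,0,0,255],
    [0,0,0,0,0,0,255]
  ]
}}

```text
clock: 31.75
position: [0.5008, 0.2248, 0.2392]
tool_rot: [-3.137, -0.75, 2.23]
force: [0.0, -0.0, -2.7]
grip_width: 0.0184
```

```bash
sed -i 's/\[-.0655,0,-.016\]/[-.066,0,-.014] if Rad<.03 else [-.0655,0,-.016]/' chk.py; sed -i 's/\[-.0655,0,-.016\]/[-.066,0,-.014]/' feel.py; python3 chk.py q1 .026 2>/dev/null; python3 feel.py; python3 -c "
from h import *
rows([((.5339,.1826,.130),128.5,43)],.066,.005)"
```

```text
{'clock': 31.75, 'position': [0.5008, 0.2248, 0.2392], 'tool_rot': [-3.1369, -0.7503, 2.2295], 'qpos': [-0.2249, 0.6366, 0.0856, 1.6306, -0.6994, 1.3769, 0.8352], 'force': [0.0492, -0.0162, -2.7428], 'moment': [-0.8413, -0.6691, -0.0362], 'grip_width': 0.0184}
expect ball [0.5362 0.1791 0.2045] rise 42.991654632492114 yaw 127.74297871466291
side [0.5387 0.1779 0.2039] 197 0.0022
top [0.5354 0.1806 0.2058] 27 0.0011
t 32.15 F [ 0.18  0.11 -2.4 ] +- [0.27 0.44 0.5 ] M [-0.813 -0.65  -0.008] Mtool [-0.017 -1.041  0.   ] ball [0.5363 0.1794 0.2042] rise 43.0
[-0.0477, -0.0003, 0.057, 0.0035, -0.0004, -0.0093]
```

View pics/sideq1c.png

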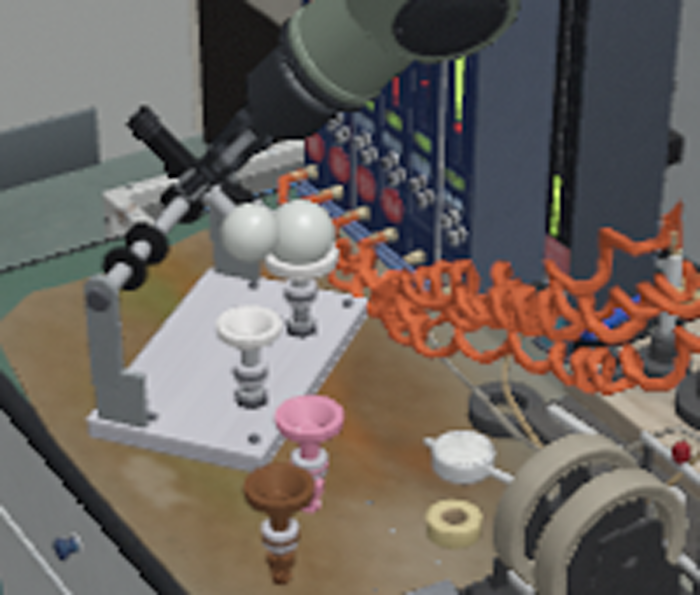

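View pics/wq1.png

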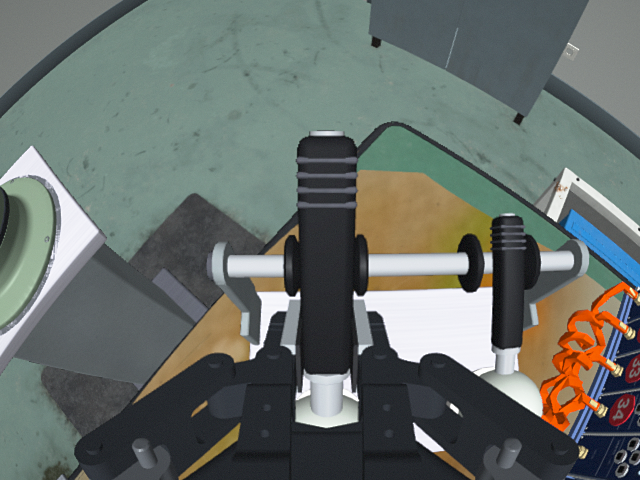

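Request:
{"fn": "carry_out", "kwargs": {
  "series": [
    [-0.001,0,0.002,0.002,0,-0.005,255],
    [-0.006,0,0.008,0.0035,0,-0.009,255],
    [-0.014,0,0.0175,0.0035,0,-0.009,255],
    [-0.022,0,0.027,0.0035,0,-0.009,255],
    [-0.03,0,0.0365,0.0035,0,-0.009,255],
    [-0.038,0,0.046,0.0035,0,-0.009,255],
    [-0.0445,0,0.0535,0.0035,0,-0.009,255],
    [-0.0477,-0.0003,0.057,0.0035,0,-0.009,255],
    [-0.0477,-0.0003,0.057,0.0035,0,-0.009,255],
    [-0.0477,-0.0003,0.057,0.0035,0,-0.009,255]
  ]
}}

```text
clock: 33.4
position: [0.4981, 0.2279, 0.1651]
tool_rot: [3.141, -0.751, 2.243]
force: [-0.3, -0.2, -2.9]
grip_width: 0.0185
```

```bash
python3 feel.py; python3 chk.py q2 .026 2>/dev/null; python3 -c "
from h import *
rows([((.5339,.1826,.130),128.5,43)],.066,.005)"
```

```text
t 33.65 F [ 0.18  0.08 -2.42] +- [0.25 0.41 0.59] M [-0.812 -0.653 -0.002] Mtool [-0.006 -1.042 -0.003] ball [0.534  0.1827 0.1302] rise 43.0
{'clock': 33.65, 'position': [0.498, 0.2279, 0.165], 'tool_rot': [3.1414, -0.7508, 2.2427], 'qpos': [-0.2183, 0.7315, 0.0656, 1.6745, -0.7208, 1.265, 0.926], 'force': [-0.166, 0.3242, -3.1972], 'moment': [-0.8383, -0.6554, 0.0113], 'grip_width': 0.0181}
expect ball [0.534  0.1827 0.1302] rise 43.01691068367122 yaw 128.4971917585582
side [0.5359 0.1813 0.1301] 181 0.0025
top [0.5316 0.1838 0.1309] 1 0.0
[-0.0001, -0.0, 0.0, 0.0001, -0.0004, -0.0002]
```

View pics/sideq2c.png

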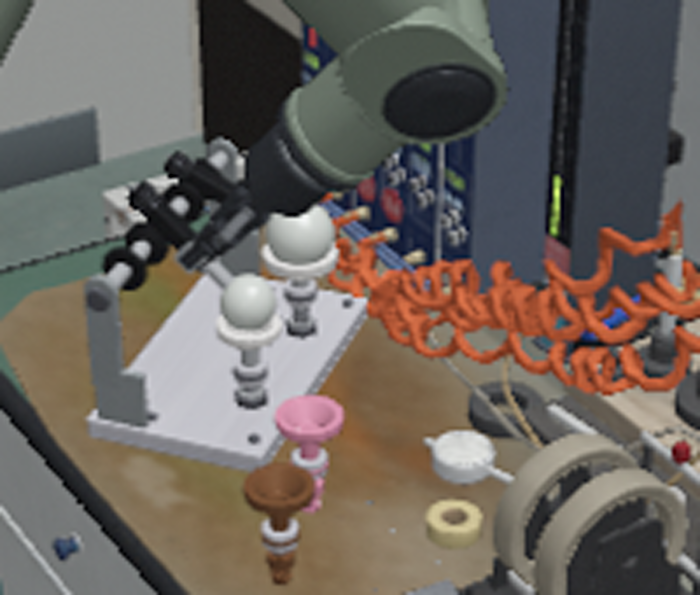

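Still free and over the small cup. Lower 5 mm, feel.

Request:
{"fn": "carry_out", "kwargs": {
  "series": [
    [-0.0007,0,0.0007,0,0,0,255],
    [-0.0014,0,0.0015,0,0,0,255],
    [-0.0021,0,0.0022,0,0,0,255],
    [-0.0028,0,0.0029,0,0,0,255],
    [-0.0034,0,0.0037,0,0,0,255],
    [-0.0034,0,0.0037,0,0,0,255]
  ]
}}

```text
clock: 34.55
position: [0.4978, 0.2279, 0.1596]
tool_rot: [-3.141, -0.751, 2.242]
force: [0.4, -0.0, -2.9]
grip_width: 0.0183
```

```bash
python3 feel.py
```

```text
t 34.8 F [ 0.13 -0.2  -2.23] +- [0.46 0.22 0.26] M [-0.831 -0.67   0.036] Mtool [ 0.019 -1.067 -0.031] ball [0.5339 0.1826 0.125 ] rise 43.0
```

Request:
{"fn": "carry_out", "kwargs": {
  "series": [
    [-0.0007,0,0.0007,0,0,0,255],
    [-0.0014,0,0.0015,0,0,0,255],
    [-0.0021,0,0.0022,0,0,0,255],
    [-0.0021,0,0.0022,0,0,0,255]
  ]
}}

```text
clock: 35.3
position: [0.4979, 0.2279, 0.1567]
tool_rot: [-3.141, -0.751, 2.242]
force: [0.3, 0.7, -1.4]
grip_width: 0.0185
```

```bash
python3 feel.py
```

```text
t 35.55 F [ 0.44 -0.56 -1.11] +- [0.54 0.63 0.32] M [-0.819 -0.69  -0.043] Mtool [-0.052 -1.07   0.011] ball [0.5339 0.1826 0.122 ] rise 43.0
```

Request:
{"fn": "carry_out", "kwargs": {
  "series": [
    [-0.0006,0,0,0,0,0,255],
    [-0.001,0,0.0004,0,0,0,255],
    [-0.0013,0,0.0008,0,0,0,255],
    [-0.0013,0,0.0008,0,0,0,255]
  ]
}}

```text
clock: 36.05
position: [0.4981, 0.2276, 0.1552]
tool_rot: [-3.141, -0.751, 2.242]
force: [0.2, 1.4, -1.5]
grip_width: 0.0187
```

```bash
python3 feel.py
```

```text
t 36.3 F [ 0.28  0.5  -0.54] +- [0.52 0.69 0.39] M [-0.569 -0.612 -0.061] Mtool [-0.133 -0.826 -0.04 ] ball [0.5341 0.1824 0.1205] rise 43.0
```

```bash
python3 -c "
from h import *
rows([((.5341,.1824,.1205),128.5,r) for r in (43,41,39,37,35,33,31,30)],.066,.005)"
```

```text
[0.0, -0.0, 0.0, 0.0, -0.0005, -0.0002]
[-0.0005, -0.0, 0.0023, 0.0, -0.0354, -0.0002]
[-0.0011, -0.0, 0.0046, 0.0, -0.0703, -0.0002]
[-0.0018, -0.0, 0.0069, 0.0, -0.1052, -0.0002]
[-0.0026, -0.0, 0.0091, 0.0, -0.1401, -0.0002]
[-0.0034, -0.0, 0.0113, 0.0, -0.175, -0.0002]
[-0.0043, -0.0, 0.0134, 0.0, -0.2099, -0.0002]
[-0.0048, -0.0, 0.0145, 0.0, -0.2274, -0.0002]
```

Request:
{"fn": "carry_out", "kwargs": {
  "series": [
    [-0.0005,0,0.0023,0,-0.035,0,255],
    [-0.0011,0,0.0046,0,-0.07,0,255],
    [-0.0018,0,0.0069,0,-0.105,0,255],
    [-0.0026,0,0.0091,0,-0.14,0,255],
    [-0.0034,0,0.0113,0,-0.175,0,255],
    [-0.0043,0,0.0134,0,-0.21,0,255],
    [-0.0048,0,0.0145,0,-0.2274,0,255],
    [-0.0048,0,0.0145,0,-0.2274,0,255]
  ]
}}

```text
clock: 37.3
position: [0.4941, 0.2327, 0.1414]
tool_rot: [-3.141, -0.523, 2.243]
force: [0.4, 1.6, -0.1]
grip_width: 0.0184
```

```bash
python3 feel.py;python3 -c "
from h import *
rows([((.5341,.1824,.1205),128.5,r) for r in (29,28,27.5,27,26.5,26)],.066,.005);wgrab('q3')"
```

```text
t 37.55 F [-0.26  1.45 -0.48] +- [0.69 0.21 0.8 ] M [-0.106 -0.385 -0.016] Mtool [-0.212 -0.322 -0.104] ball [0.5341 0.1823 0.1204] rise 30.0
[-0.0002, 0.0, 0.0011, -0.0, -0.0179, -0.0005]
[-0.0004, 0.0, 0.0023, -0.0, -0.0354, -0.0005]
[-0.0006, 0.0, 0.0028, -0.0, -0.0441, -0.0005]
[-0.0007, 0.0, 0.0034, -0.0, -0.0528, -0.0005]
[-0.0009, 0.0, 0.004, -0.0, -0.0615, -0.0005]
[-0.001, 0.0, 0.0045, -0.0, -0.0703, -0.0005]
```

View pics/wq3.png

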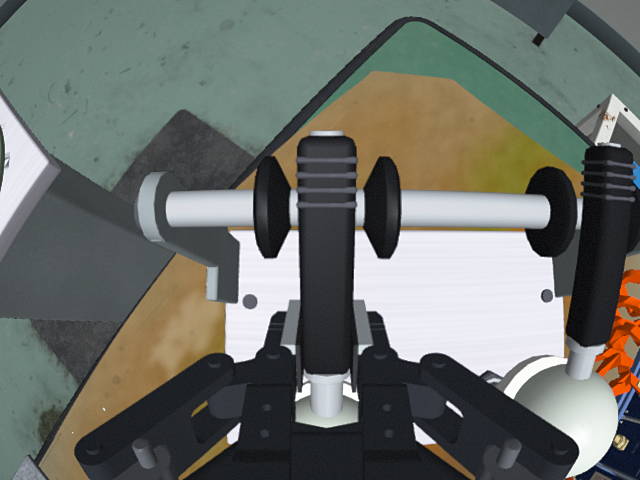

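Request:
{"fn": "carry_out", "kwargs": {
  "series": [
    [0.0001,0.0002,0.0013,0,-0.018,0,255],
    [-0.0001,0.0002,0.0025,0,-0.0354,0,255],
    [-0.0001,0.0002,0.0025,0,-0.0354,0,255]
  ]
}}

```text
clock: 37.98
position: [0.4936, 0.2336, 0.1392]
tool_rot: [-3.142, -0.487, 2.243]
force: [-0.9, -1.6, -0.5]
grip_width: 0.0186
```

```bash
python3 feel.py
```

```text
t 38.225 F [ 0.03 -0.37 -0.35] +- [0.58 0.36 0.41] M [-0.588 -0.44   0.025] Mtool [ 0.031 -0.734 -0.011] ball [0.534  0.1827 0.1205] rise 28.0
```

Centred, rail not yet touched. Half-degree steps.

Request:
{"fn": "carry_out", "kwargs": {
  "series": [
    [-0.0002,0,0.0006,0,-0.009,0,255],
    [-0.0002,0,0.0006,0,-0.009,0,255]
  ]
}}

```text
clock: 38.48
position: [0.4938, 0.2334, 0.1388]
tool_rot: [3.141, -0.478, 2.242]
force: [1.5, -3.7, 5.3]
grip_width: 0.0185
```

```bash
python3 feel.py
```

```text
t 38.725 F [ 0.43 -4.44  5.61] +- [0.39 0.32 0.42] M [-0.451  0.039  0.222] Mtool [ 0.378 -0.329 -0.054] ball [0.5342 0.1825 0.1208] rise 27.4
```

Request:
{"fn": "carry_out", "kwargs": {
  "series": [
    [-0.0002,0,0.0006,0,-0.009,0,255],
    [-0.0002,0,0.0006,0,-0.009,0,255]
  ]
}}

```text
clock: 38.98
position: [0.4939, 0.2334, 0.1387]
tool_rot: [3.141, -0.469, 2.242]
force: [0.7, -5.2, 13.3]
grip_width: 0.0184
```

```bash
python3 feel.py
```

```text
t 39.225 F [ 0.27 -6.38 13.59] +- [0.47 0.66 0.55] M [-0.139  0.821  0.436] Mtool [ 0.848  0.402 -0.058] ball [0.5344 0.1823 0.1213] rise 26.9
```

Request:
{"fn": "carry_out", "kwargs": {
  "series": [
    [0.0003,0,-0.0009,0,0.0135,0,255],
    [0.0003,0,-0.0009,0,0.0135,0,255]
  ]
}}

```text
clock: 39.48
position: [0.4937, 0.2335, 0.1388]
tool_rot: [-3.141, -0.484, 2.242]
force: [-0.0, -3.2, 3.5]
grip_width: 0.0186
```

```bash
python3 feel.py
```

```text
t 39.725 F [ 1.25 -3.33  3.51] +- [0.51 0.35 0.36] M [-0.765 -0.267  0.144] Mtool [ 0.303 -0.765 -0.003] ball [0.5341 0.1827 0.1206] rise 27.7
```

Request:
{"fn": "carry_out", "kwargs": {
  "series": [
    [-0.0001,-0.0002,-0.0005,0,0.005,0,255],
    [-0.0001,-0.0002,-0.0005,0,0.005,0,255]
  ]
}}

```text
clock: 39.98
position: [0.4936, 0.2334, 0.1391]
tool_rot: [-3.141, -0.489, 2.243]
force: [1.4, -0.0, -0.5]
grip_width: 0.0182
```

```bash
python3 feel.py
```

```text
t 40.225 F [ 1.15 -0.2  -0.87] +- [0.61 0.48 0.35] M [-0.544 -0.64  -0.039] Mtool [-0.162 -0.825 -0.041] ball [0.5339 0.1826 0.1205] rise 28.0
```

Request:
{"fn": "carry_out", "kwargs": {
  "series": [
    [-0.0001,0.0001,0.0003,0,-0.004,0,255],
    [-0.0001,0.0001,0.0003,0,-0.004,0,255],
    [-0.0001,0.0001,0.0003,0,-0.004,0,195],
    [-0.0001,0.0001,0.0003,0,-0.004,0,185],
    [-0.0001,0.0001,0.0003,0,-0.004,0,175],
    [-0.0001,0.0001,0.0003,0,-0.004,0,165],
    [-0.0001,0.0001,0.0003,0,-0.004,0,150],
    [-0.0001,0.0001,0.0003,0,-0.004,0,130],
    [-0.0001,0.0001,0.0003,0,-0.004,0,120]
  ],
  "force": 20
}}

```text
clock: 41.35
position: [0.4937, 0.2334, 0.1389]
tool_rot: [-3.141, -0.485, 2.242]
force: [-0.9, -0.6, -0.3]
grip_width: 0.0453
```

```bash
python3 feel.py; wait; python3 -c "
from h import *
wgrab('q4')"
```

```text
t 41.6 F [-0.24 -0.04  0.  ] +- [0.45 0.28 0.33] M [-0.379 -0.297 -0.005] Mtool [ 0.001 -0.481  0.006] ball [0.5341 0.1826 0.1206] rise 27.8
```

View pics/wq4.png

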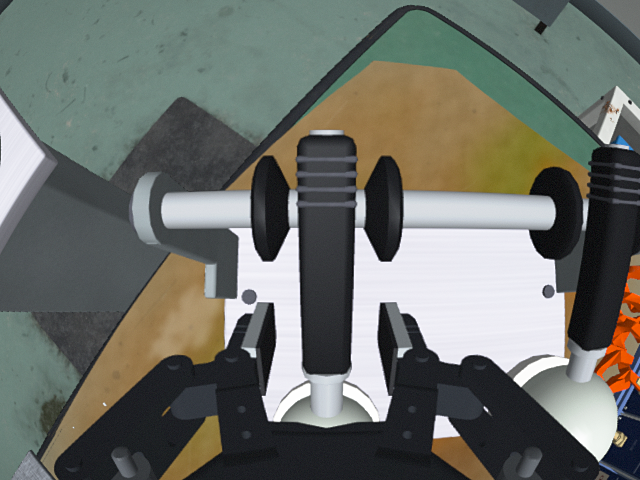

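Released and lying in the saddle. Back straight out, keeping the jaws narrow, then up and away.

Request:
{"fn": "carry_out", "kwargs": {
  "series": [
    [0,0,-0.01,0,0,0,110],
    [0,0,-0.03,0,0,0,110],
    [0,0,-0.06,0,0,0,110],
    [0,0,-0.1,0,0,0,110],
    [0,0,-0.14,0,0,0,110],
    [-0.03,-0.04,-0.17,0,0,0,110],
    [-0.06,-0.09,-0.18,0,0,0,110],
    [-0.09,-0.14,-0.19,0,0,0,110],
    [-0.09,-0.15,-0.19,0,0,0,110],
    [-0.09,-0.15,-0.19,0,0,0,110]
  ]
}}

```text
clock: 42.9
position: [0.481, 0.0083, 0.2657]
tool_rot: [3.141, -0.484, 2.242]
force: [0.2, 0.3, 0.1]
grip_width: 0.0487
```

```bash
python3 - <<'E' 2>/dev/null
from h import *
from ballfit import ballfit
st()
for c in ['side','top']:
    im,d=imaging.grab_frame(c);cv2.imwrite(f'pics/{c}9.png',im);np.save(f'pics/{c}9d.npy',d)
    for g,r in [((.6356,.2635,.1315),.033),((.534,.1826,.1215),.026)]:
        q,n,e=ballfit(c,d,np.array(g),r);print(c,r,np.round(q,4),n)
    C=cloud(c,d)
    y0,y1,x0,x1=(120,290,220,420) if c=='side' else (150,300,110,280)
    cv2.imwrite(f'pics/{c}9c.png',cv2.resize(im[y0:y1,x0:x1],None,fx=3.5,fy=3.5,interpolation=cv2.INTER_CUBIC))
E
```

```text
{'clock': 42.9, 'position': [0.481, 0.0083, 0.2657], 'tool_rot': [3.1412, -0.4845, 2.2418], 'qpos': [-0.1013, 0.477, 0.2707, 1.7198, -0.4516, 1.3645, 1.0196], 'force': [0.2299, 0.2915, 0.1418], 'moment': [-0.4097, -0.3544, 0.0117], 'grip_width': 0.0487}
side 0.033 [0.6384 0.2601 0.1305] 134
side 0.026 [0.5354 0.18   0.1196] 215
top 0.033 [0.6339 0.2644 0.1303] 645
top 0.026 [0.5318 0.1834 0.1201] 409
```

View pics/top9c.png

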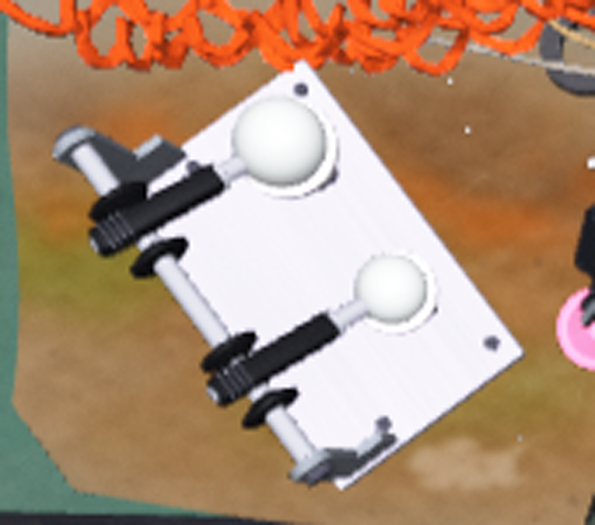

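View pics/side9c.png

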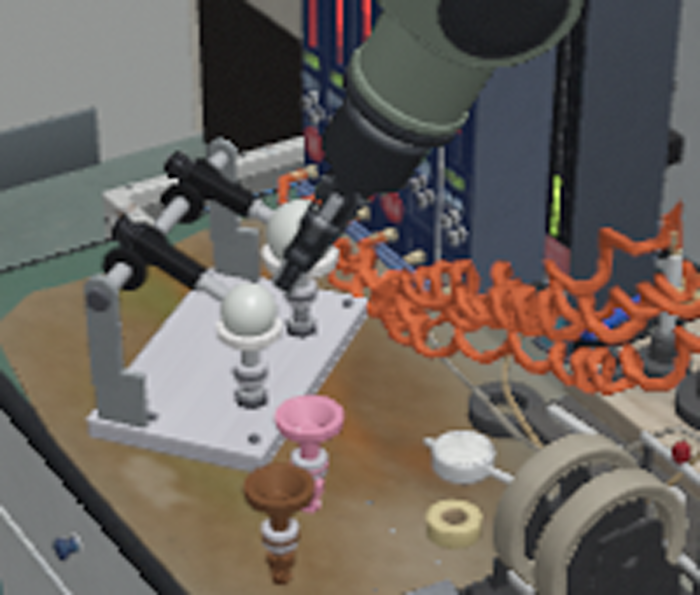

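```bash
python3 -c "
from workcell import ticket,telemetry
print(ticket.job_done(), telemetry.observe()['clock'])"
```

```text
the job is handed in; nothing more can be done
the job is handed in; nothing more can be done
```

Both masters are back in the rack, each ball in its own cup and each handle lying across the saddle behind it. I handed the job in at about 43 s; no verdict was reported.

- **Placing:** I took each master by its handle and lowered it at 43° until the cup began to push back, after about 1 to 2 N. I centred the ball by the sideways force, then swung the handle down until it touched the rail and opened the jaws slowly.
- **Final position:** The top camera puts the large ball about 2 mm and the small ball about 0.5 mm from its cup centre, against the 4 mm limit. At release the handles rose about 22° and 28°, and in the top picture they look square in their saddles. The gripper was well clear and free of load.
- **Disagreements between measurements:** The side camera's readings differed from the top camera's by 5 to 6 mm for both balls. In earlier checks it had read 2 to 3 mm off. By the arm's own position the seated balls came 2 to 3 mm from where the top camera puts the cups. I relied on the top camera and the felt seating.
- **Small handle on the rail:** I went one half-degree step too far and briefly pressed it onto the rail with about 15 N, then backed off before releasing. The load was on the handle. The force readings do not separate out how much reached the ball, but its cup was only lightly compressed.
- **Not checked:** I did not measure the bystanders' final positions; the gripper did not go near them.

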